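# Turn over the bottle board on the shop's display platform

### The job

The wooden bottle board on the raised display platform lies upside down, with its rubber feet up. Slide it out past the open end of the platform (the end away from the cardboard carton) so that its edge sticks out by about 50 mm and you can get under it, turn it over, and leave it lying flat with its bottle pockets up, wholly on the platform and roughly square to it. Do not let it fall off the platform, and leave the carton standing where it is.

Things in the scene. Friction and masses are not known exactly. Their poses are not given: they have to be found in the camera images.
- board: Dark wood slab, 200 mm along its x, 130 along its y, 14 thick, 0.28 kg; the only board on the platform (a like one on the counter is a bystander). One face has four round pockets (32 mm wide, 8 deep, dark floor) in a row along x; the other has four flat black rubber discs near the corners. Origin: middle of the slab. z points out of the face with the discs: up at the start, down when done.
- platform: Fixed pine plank, 280 mm along its x, 400 along its y, 24 thick, smooth, no rims, on black steel frames; its top is 100 mm above the counter. Origin: on the counter under its middle. The open end is the edge at y = -200 mm (robot's right); the space beyond and under it is free, the frame being set back 60 mm. The carton and a small bottle stand near y = +155 mm.
- carton: Bystander: loose cardboard carton, 90 mm along x, 55 along y, 60 high, standing on the platform's other end. Origin: centre of its underside.

How it is judged:
By the outcome, as a careful person would: the job done as asked, in the order asked, and still so for the second after the job is handed in, with the robot touching nothing.
It also fails if it takes over 72 s, if anything falls off the work surface, if the arm or the gripper's body presses on something with over 40 N, if the wrist force passes 120 N, or if a joint passes its speed limit or range.

### The arm

A 7-joint arm with a two-finger parallel gripper is mounted at the origin on the work surface. World frame = base frame: x ahead of the robot, y to its left, z up, the work surface at z = 0. Lengths are in m, angles in degrees, forces in N, time in s.
With the tool pointing down it reaches from about 0.425 to 0.875 m from the base axis. Payload 4.7 kg.
Tool frame: the origin (TCP) lies on the centre line of the jaws, within the pads' length; the fingertips stand 14 mm ahead of it and the grasp point (between the pads) lies 5 mm behind it; z points along the fingers, y is the line along which they close (so a half turn about z gives the same grasp; the last joint's range is limited). The gripper opens to 87 mm and grips with 3 to 60 N. Pads are 19 mm wide; open, the fingers measure 117 mm over their backs; the gripper's body (75 mm by 190 mm) begins 51 mm behind the grasp point.
Start: joints at [-64.337, 18.392, -4.016, 83.108, 1.295, 78.541, -3.26], TCP at [0.273, 0.59, 0.237] pointing down, gripper open.
Joint ranges: [-163.93, 163.93], [-17.29, 119.83], [-79.2, 71.16], [3.27, 140.29], [-89.18, 269.18], [5.43, 117.66], [-154.24, 154.24]. Speed limits (degrees/s): [147.25, 147.25, 180, 180, 180, 180, 180].

### API

Orientations are given as [roll, pitch, yaw] about the fixed x, y, z axes, in that order (R = Rz(yaw) Ry(pitch) Rx(roll)).
In Python, from cell import env gives the robot as it stands.
- The arm moves only by the tool jog_arm, never from a script. Its argument "motion" is a list that holds one entry, the list of rows, each a list of 7 numbers: the shift along the tool's x, y, z in units of 0.1 m (1.0 is 0.1 m), then the turn, a rotation vector about the tool's x, y, z in units of 180 degrees (1.0 is 180 degrees), then the closure, from 0 (fully open) to 1 (shut). A call has 1 to 5 rows; each row is the pose to reach, as a shift and turn from the pose commanded when the call began, along the tool's axes at that moment, turning the shorter way round; what a row does not reach only later rows make up. A row lasts 1/10 s, in which the tool goes at most 50 mm and 8.59 degrees, less where a joint would pass 70% of its speed; a pose out of reach is approached as far as the arm can. A call with a number of a shift or a turn outside -1 to 1 is refused whole. A call with a gripper value outside its range is refused whole. The fingers move at their own pace and stop on an object; "grip_force" is the grip in N (left out, the last holds). Time passes only in rows, so rows that repeat a pose let the fingers close. It gives the time, the measured TCP pose, the force, the opening and the grip force at its end, in the units of the state.
- env.get_obs(): the state, without advancing time (a new reading comes with each control period).
- env.read_camera(name): name is "scene" or "side" or "wrist"; returns (picture, depth): 384x512x3 uint8, red, green, blue; 384x512 float32, m along the optical axis (not along the pixel's ray), 0 where there is no reading.
- env.camera_info(name): a dict with "camera_matrix" (3x3 intrinsics, pixels), "origin" and "orientation" of the camera in the world; the wrist camera has in their place "mount" (4x4, takes a point from camera to tool coordinates, whose origin is the TCP and whose axes are the flange's). Camera axes: x right, y down, z forward; pixel columns grow to the right and rows downward; lengths in m; the calibration is good to about 2 mm. A picture is of the moment at which its call begins: read the wrist's pose just before it. camera_info takes no time and is no camera call.
- env.sign_off(): hands the job in; it is judged then, once.
The state is a dict: "time_s": time; "qpos": joint angles; "joint_velocities": joint speeds; "effort": joint torques, N m; "tool_pos": TCP position; "tool_rot": TCP orientation; "force": force on the tool from outside, world axes, zero at the start; "wrist_torque": the same for the moment, N m; "grip_width": finger opening in m; "grasp_force": force on a finger pad.
Only numpy, scipy, OpenCV 4.12 (cv2) and the standard library are available. Lean on these libraries where they do the work, as an engineer would, in place of code of your own. Each camera call takes 0.05 s, during which the arm holds its last target. There are 200 camera calls.

## Working session

There is one attempt and no reset: what is moved stays moved. The work goes in short steps, Python scripts to look and compute and a tool call to move; the robot and the scene stay as the last step left them, time stands still between calls to the robot, and variables do not carry over. Pictures are saved under pics/ and viewed, at most 10 in all, crops included, and the job is handed in when it is done.

Besides the shell and the picture viewer there is one more tool, called as name(argument=value, ...), one argument or row to a line, values as JSON. jog_arm: Moves the arm, as the interface text tells. Shifts and turns lie within -1 to 1; 1 stands for 0.1 m of shift or 180 degrees of turn. Its arguments: {"type":"object","properties":{"motion":{"type":"array","items":{"type":"array","items":{"type":"array","items":{"type":"number"}}}},"grip_force":{"type":"number"}},"required":["motion"]}

```bash
ls; mkdir -p pics; python3 - <<'E'
from cell import env
import cv2,numpy as np
np.set_printoptions(precision=4,suppress=True)
o=env.get_obs();print(o)
for n in("scene","side"):
    p,d=env.read_camera(n);i=env.camera_info(n);print(n,i)
    cv2.imwrite(f"pics/{n}0.png",p[:,:,::-1]);np.savez(f"pics/{n}0.npz",p=p,d=d)
print(env.camera_info("wrist"))
a=cv2.imread("pics/scene0.png");b=cv2.imread("pics/side0.png")
E
```

```text
pics
{'time_s': 0.0, 'qpos': array([-64.3372,  18.4397,  -4.0157,  83.1744,   1.2962,  78.5421,
        -3.2597]), 'joint_velocities': array([ 0.0599, -0.0259, -0.0354, -0.041 , -0.0908,  0.0696, -0.0072]), 'effort': array([ -0.0002, -49.1287,  -0.404 , -31.2528,  -0.0639,   0.0435,
         0.0001]), 'tool_pos': array([0.273 , 0.5893, 0.2355]), 'tool_rot': array([-179.8891,    0.007 ,  155.1476]), 'force': array([-0.1982, -0.8509,  0.4161]), 'wrist_torque': array([-0.0342,  0.0138,  0.0132]), 'grasp_force': 0.0, 'grip_width': 0.08707502845604966}
scene {'camera_matrix': array([[460.0034,   0.    , 255.6573],
       [  0.    , 460.0034, 194.9661],
       [  0.    ,   0.    ,   1.    ]]), 'origin': array([0.802 , 0.4561, 0.7272]), 'orientation': array([-145.9581,    0.8509,  142.4362])}
side {'camera_matrix': array([[385.7213,   0.    , 261.3816],
       [  0.    , 385.7213, 190.8455],
       [  0.    ,   0.    ,   1.    ]]), 'origin': array([ 0.3446, -0.2431,  0.5832]), 'orientation': array([-138.6896,   -1.0279,  -31.1186])}
{'camera_matrix': array([[325.8551,   0.    , 253.022 ],
       [  0.    , 325.8551, 191.52  ],
       [  0.    ,   0.    ,   1.    ]]), 'mount': array([[-0.0001, -0.9642, -0.2651,  0.0717],
       [ 1.    , -0.0001,  0.    , -0.0006],
       [-0.    , -0.2651,  0.9642, -0.1483],
       [ 0.    ,  0.    ,  0.    ,  1.    ]])}
```

View pics/scene0.png

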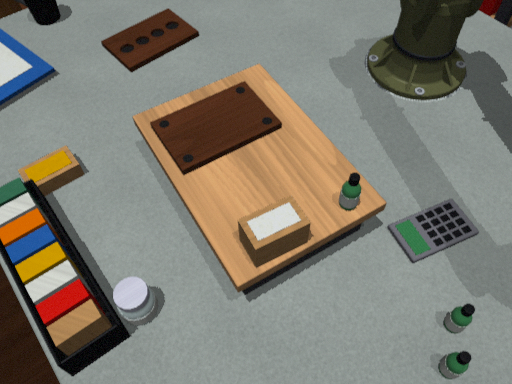

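View pics/side0.png

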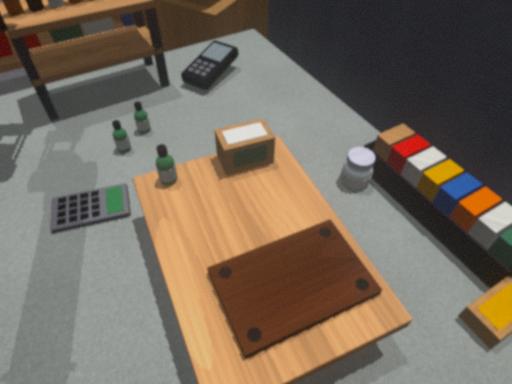

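The scene view shows the platform with corners at about (135,118), (260,66), (383,205) and (242,290). The board is at the far open end, with discs at (163,124), (240,90), (267,122) and (188,158). The carton is at (274,230) and the bottle at (350,190). The side view agrees.

```bash
cat > h.py <<'E'
from cell import env
import cv2,numpy as np
from scipy.spatial.transform import Rotation as R
np.set_printoptions(precision=4,suppress=True)
def look(n):
    """picture, world points per pixel (from depth), camera K, Rot, origin"""
    o=env.get_obs(); p,d=env.read_camera(n); i=env.camera_info(n); K=i["camera_matrix"]
    if n=="wrist":
        T=np.eye(4);T[:3,:3]=R.from_euler("xyz",o["tool_rot"],degrees=True).as_matrix();T[:3,3]=o["tool_pos"];T=T@i["mount"]
        Rm,t=T[:3,:3],T[:3,3]
    else: Rm,t=R.from_euler("xyz",i["orientation"],degrees=True).as_matrix(),i["origin"]
    v,u=np.mgrid[:384,:512]
    ray=np.dstack([(u-K[0,2])/K[0,0],(v-K[1,2])/K[1,1],np.ones(u.shape)])@Rm.T
    P=ray*d[...,None]+t; P[d==0]=np.nan
    return p,P,ray,t
def rect(xy):
    (c,s,a)=cv2.minAreaRect(xy.astype(np.float32)); return np.array(c),np.array(s),a
def big(m):
    n,l,s,_=cv2.connectedComponentsWithStats(m.astype(np.uint8)); return l==1+np.argmax(s[1:,4])
def onplane(ray,t,z): return (ray*((z-t[2])/ray[...,2])[...,None]+t)[...,:2]
def board(n,z=0.114):
    p,P,ray,t=look(n); V=p.max(2); pz=P[...,2]
    m=big((pz>.085)&(pz<.13)&(V<125)&(p[...,0]*1.>p[...,2]+12) | (pz>.105)&(pz<.125)&(V<45))
    m=cv2.morphologyEx(m.astype(np.uint8),cv2.MORPH_CLOSE,np.ones((5,5)))>0
    return rect(onplane(ray,t,z)[m]),np.nanmedian(pz[m]),m
E
python3 - <<'E'
from h import *
for n in("scene","side"):
    p,P,ray,t=look(n); z=P[...,2]
    print(n,"plat",rect(P[big((z>.09)&(z<.13)&(p[...,0]*1.>p[...,2]+12))][:,:2]))
    b,zz,m=board(n);print("board",b,zz)
    k=big((z>.15)&(z<.17)&(p[...,0]>90)); print("carton top",rect(P[k][:,:2]))
E
```

```text
scene plat (array([0.508 , 0.0413]), array([0.4032, 0.2809]), 83.43254089355469)
board (array([ 0.5194, -0.0439]), array([0.1393, 0.203 ]), 84.4464111328125) 0.11408041976788963
carton top (array([0.5821, 0.1981]), array([0.0562, 0.0902]), 80.65824890136719)
side plat (array([0.5124, 0.0414]), array([0.4005, 0.28  ]), 83.4131088256836)
board (array([ 0.5177, -0.0533]), array([0.1335, 0.2024]), 84.47575378417969) 0.11358615368813241
carton top (array([0.5857, 0.1972]), array([0.0572, 0.0901]), 80.82688903808594)
```

```bash
cat >> h.py <<'E'
from scipy.spatial.transform import Slerp
PC=np.array([.510,.0414]); YAW=-6.6
Rp=R.from_euler("z",YAW,degrees=True)
def W(x,y,z): return Rp.apply([x,y,z])+[*PC,0]          # platform -> world
def toP(w): return Rp.inv().apply(np.asarray(w)-[*PC,0])
def tool(z,y):  # tool orientation from z and y axes given in platform frame
    z=Rp.apply(z);y=Rp.apply(y); return R.from_matrix(np.c_[np.cross(y,z),y,z])
def state():
    o=env.get_obs(); return o,np.array(o["tool_pos"]),R.from_euler("xyz",o["tool_rot"],degrees=True)
def plan(p1,r1,n=None):
    """print, per call, the final row (tool shift/0.1m, turn/180deg)"""
    o,p0,r0=state(); d=r0.inv().apply(p1-p0); a=np.degrees((r0.inv()*r1).magnitude())
    n=n or int(max(1,np.ceil(np.abs(d).max()/.09),np.ceil(a/42)))
    S=Slerp([0,1],R.concatenate([r0,r1]))
    print("t",o["time_s"],"q",o["qpos"],"F",o["force"],"P",toP(p0),"ang",round(a,1),"n",n)
    for k in range(n):
        ra,rb=S(k/n),S((k+1)/n)
        print(np.round(np.r_[ra.inv().apply((p1-p0)/n)/.1,(ra.inv()*rb).as_rotvec()/np.pi],3).tolist())
E
python3 - <<'E'
from h import *
plan(W(.018,.03,.22),tool([0,0,-1],[1,0,0]))
E
```

```text
t 0.3 q [-64.3374  18.4103  -4.0161  83.1288   1.2923  78.5418  -3.26  ] F [-0.3736 -0.1087 -1.1713] P [-0.2983  0.5174  0.2362] ang 71.7 n 6
[-0.755, -0.606, 0.027, -0.0, 0.0, 0.066]
[-0.864, -0.437, 0.027, -0.0, 0.0, 0.066]
[-0.936, -0.248, 0.027, -0.0, 0.0, 0.066]
[-0.967, -0.049, 0.027, -0.0, 0.0, 0.066]
[-0.956, 0.153, 0.027, -0.0, 0.0, 0.066]
[-0.904, 0.347, 0.027, -0.0, 0.0, 0.066]
```

jog_arm(
  motion=[
    [[-0.25,-0.2,0.01,0,0,0.022,0],[-0.5,-0.4,0.02,0,0,0.044,0],[-0.755,-0.605,0.025,0,0,0.066,0]],
  ],
  grip_force=40,
)

```text
time_s: 0.6
tool_pos: [0.3165, 0.5022, 0.2338]
tool_rot: [-180.0, 0.0, 143.1]
force: [0.2, -0.6, 0.3]
grip_width: 0.0869
grasp_force: 0.0
```

jog_arm(
  motion=[
    [[-0.43,-0.22,0.01,0,0,0.033,0],[-0.865,-0.435,0.025,0,0,0.066,0]],
  ],
)

```text
time_s: 0.8
tool_pos: [0.3599, 0.4154, 0.2316]
tool_rot: [180.0, -0.0, 131.2]
force: [0.4, 0.2, 0.5]
grip_width: 0.0868
grasp_force: 0.0
```

jog_arm(
  motion=[
    [[-0.47,-0.12,0.01,0,0,0.033,0],[-0.935,-0.25,0.025,0,0,0.066,0]],
  ],
)

```text
time_s: 1.0
tool_pos: [0.4034, 0.3281, 0.2293]
tool_rot: [179.9, -0.0, 119.3]
force: [1.3, -0.6, 0.3]
grip_width: 0.0871
grasp_force: 0.0
```

jog_arm(
  motion=[
    [[-0.48,-0.02,0.01,0,0,0.033,0],[-0.965,-0.05,0.025,0,0,0.066,0]],
  ],
)

```text
time_s: 1.2
tool_pos: [0.4465, 0.2417, 0.2269]
tool_rot: [179.9, -0.0, 107.4]
force: [0.4, 0.5, 0.2]
grip_width: 0.087
grasp_force: 0.0
```

jog_arm(
  motion=[
    [[-0.48,0.08,0.01,0,0,0.033,0],[-0.955,0.155,0.025,0,0,0.066,0]],
  ],
)

```text
time_s: 1.4
tool_pos: [0.4902, 0.1552, 0.2244]
tool_rot: [179.9, -0.0, 95.5]
force: [0.7, 0.7, -0.3]
grip_width: 0.087
grasp_force: 0.0
```

jog_arm(
  motion=[
    [[-0.4,0.15,0.01,0,0,0.033,0],[-0.75,0.29,0.02,0,0,0.055,0],[-0.905,0.345,0.025,0,0,0.066,0],[-0.905,0.345,0.025,0,0,0.066,0]],
  ],
)

```text
time_s: 1.8
tool_pos: [0.5335, 0.0681, 0.2215]
tool_rot: [180.0, 0.0, 83.6]
force: [-0.5, 0.8, 0.5]
grip_width: 0.087
grasp_force: 0.0
```

jog_arm(
  motion=[
    [[0,0,0.3,0,0,0,0],[0,0,0.6,0,0,0,0],[0,0,0.85,0,0,0,0],[0,0,1.0,0,0,0,0],[0,0,1.0,0,0,0,0]],
  ],
)

```text
time_s: 2.3
tool_pos: [0.5309, 0.0723, 0.1195]
tool_rot: [-179.8, 0.1, 84.1]
force: [-0.1, -0.6, -0.9]
grip_width: 0.0869
grasp_force: 0.0
```

jog_arm(
  motion=[
    [[0,0,0.03,0,0,0,0],[-0.1,0,0.03,0,0,0,0],[-0.2,0,0.03,0,0,0,0],[-0.3,0,0.03,0,0,0,0],[-0.4,0,0.03,0,0,0,0]],
  ],
)

```text
time_s: 2.8
tool_pos: [0.5288, 0.0293, 0.1191]
tool_rot: [179.9, -0.0, 83.8]
force: [0.3, 0.8, -0.2]
grip_width: 0.0869
grasp_force: 0.0
```

jog_arm(
  motion=[
    [[-0.1,0,0,0,0,0,0],[-0.2,0,0,0,0,0,0],[-0.3,0,0,0,0,0,0],[-0.4,0,0,0,0,0,0],[-0.5,0,0,0,0,0,0]],
  ],
)

```text
time_s: 3.3
tool_pos: [0.5235, -0.0193, 0.1188]
tool_rot: [180.0, -0.0, 83.9]
force: [-0.6, 3.1, 2.3]
grip_width: 0.0873
grasp_force: 1.4
```

jog_arm(
  motion=[
    [[-0.1,0,0,0,0,0,0],[-0.2,0,0,0,0,0,0],[-0.3,0,0,0,0,0,0],[-0.4,0,0,0,0,0,0],[-0.4,0,0,0,0,0,0]],
  ],
)

```text
time_s: 3.8
tool_pos: [0.5185, -0.0614, 0.1184]
tool_rot: [-180.0, 0.1, 83.7]
force: [0.5, 0.4, 0.4]
grip_width: 0.0871
grasp_force: 0.0
```

```bash
python3 - <<'E'
from h import *
o,p,r=state();print(toP(p),o["qpos"])
for n in("side","scene"):
    b,zz,m=board(n);print(b,zz,toP([*b[0],0]))
    pic,_,_,_=look(n);cv2.imwrite(f"pics/{n}1.png",pic[:,:,::-1])
E
```

```text
[ 0.0203 -0.1012  0.1184] [-23.8811   8.662   30.0132 110.4229  -4.7711  62.1658   1.7915]
(array([ 0.5078, -0.1308]), array([0.1428, 0.2046]), 78.6611328125) 0.11357255287943255 [ 0.0176 -0.1714  0.    ]
(array([ 0.5119, -0.0797]), array([0.1668, 0.2777]), 60.96714401245117) 0.10439638586448702 [ 0.0158 -0.1201  0.    ]
```

View pics/side1.png

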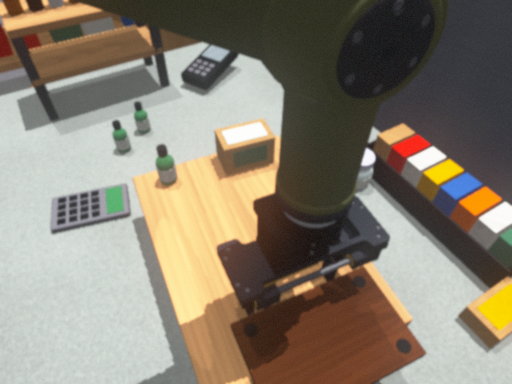

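The side view shows the fingers against the board's rear edge. The board's outer right corner, at about (424,350), is now past the plank's end. I'll measure how far it overhangs.

```bash
python3 - <<'E'
from h import *
p,P,ray,t=look("side")
m=(P[...,2]>.105)&(P[...,2]<.12)&(p[...,0]*1.>p[...,2]+12)&(p.max(2)<125)
m=big(m); Q=(P[m]-[*PC,0])@Rp.as_matrix()
for x in(-.06,-.03,0,.03,.06,.09,.11):
    s=Q[abs(Q[:,0]-x)<.006]; print(x,len(s),s[:,1].min() if len(s) else 0,s[:,1].max() if len(s) else 0)
print(Q[:,0].min(),Q[:,0].max())
E
```

```text
-0.06 734 -0.20045007528708658 -0.11276193164527494
-0.03 837 -0.21369586742404845 -0.10876128964270393
0 920 -0.22710733644238393 -0.11239813116527808
0.03 967 -0.24065077291303788 -0.11484546309855174
0.06 997 -0.24238013195317334 -0.09975832860477284
0.09 732 -0.24225771613062133 -0.11388249672180752
0.11 380 -0.24218517466635478 -0.11499097864665328
-0.07924452137347168 0.11840370541532792
```

jog_arm(
  motion=[
    [[-0.04,0,0,0,0,0,0],[-0.08,0,0,0,0,0,0],[-0.08,0,0,0,0,0,0],[0.15,0,0,0,0,0,0],[0.3,0,0,0,0,0,0]],
  ],
)

```text
time_s: 4.55
tool_pos: [0.5224, -0.028, 0.1186]
tool_rot: [180.0, -0.0, 83.9]
force: [0.6, -0.1, 0.3]
grip_width: 0.0871
grasp_force: 0.0
```

jog_arm(
  motion=[
    [[0,0,-0.3,0,0,0,0],[0,0,-0.6,0,0,0,0],[0,0,-1.0,0,0,0,0],[0,0,-1.0,0,0,0,0]],
  ],
)

```text
time_s: 4.95
tool_pos: [0.5256, -0.0287, 0.2241]
tool_rot: [179.4, -0.1, 83.9]
force: [0.4, 0.1, 0.0]
grip_width: 0.0869
grasp_force: 0.0
```

```bash
python3 - <<'E'
from h import *
from scipy.optimize import least_squares
o,p,r=state();print(toP(p),o["qpos"],o["force"])
D=[([-64.3374,18.4103,-4.0161,83.1288,1.2923,78.5418,-3.26],[.273,.5893,.2360],[-179.9,0,155.1]),
([-23.8811,8.662,30.0132,110.4229,-4.7711,62.1658,1.7915],[.5185,-.0614,.1184],[180,0,83.7]),
(o["qpos"],o["tool_pos"],o["tool_rot"])]
A=lambda ax,a:R.from_rotvec(np.radians(a)*np.array(ax))
z=[0,0,1];y=[0,1,0]
def fk(q,g,s):
    d1,L1,L2,L3,o1,o2=g
    T=A(z,s[0]*q[0]);P=np.array([0,0,d1])
    T=T*A(y,q[1])*A(z,s[1]*q[2]);P=P+T.apply([o1,0,L1])
    T=T*A(y,q[3])*A(z,s[2]*q[4]);P=P+T.apply([o2,0,L2])
    T=T*A(y,q[5])*A(z,s[3]*q[6]);P=P+T.apply([0,0,L3])
    return P,T
import itertools
for s in itertools.product((1,-1),repeat=4):
    if s[0]==1: continue
    f=lambda g:np.concatenate([fk(q,g,s)[0]-x for q,x,_ in D])
    w=least_squares(f,[.3,.35,.4,.3,0,0])
    C=[(fk(q,w.x,s)[1].inv()*R.from_euler("xyz",e,degrees=True)) for q,_,e in D]
    spread=max(np.degrees((C[0].inv()*c).magnitude()) for c in C)
    print(s,w.x,np.abs(w.fun).max(),spread,C[0].as_euler("xyz",degrees=True))
E
```

```text
[ 0.0236 -0.0679  0.2241] [-27.273    2.9364  28.6822 103.0466  -1.5461  73.8164  -4.2981] [0.3665 0.1433 0.0136]
(-1, 1, 1, 1) [159.0665   9.0993  -1.2186 172.6872  -1.8916  -4.4735] 0.12433320161844913 68.30123013210141 [ 0.0642 -0.002  88.4287]
(-1, 1, 1, -1) [159.0665   9.0993  -1.2186 172.6873  -1.8916  -4.4735] 0.12433330045384505 72.02672550174904 [ 0.0642 -0.002  81.9087]
(-1, 1, -1, 1) [-3.7766  1.0536  0.5565 -3.5786 -0.1388  0.5051] 0.22553095974905318 67.16358571615594 [-0.138   2.523  88.9377]
(-1, 1, -1, -1) [-3.7766  1.0536  0.5565 -3.5786 -0.1388  0.5051] 0.22553096143787765 67.86289290745513 [-0.138   2.523  82.4177]
(-1, -1, 1, 1) [ 0.0567  0.429   0.5149  0.128   0.0082 -0.006 ] 0.03038210785906062 12.210405968568654 [-0.0707 -2.5285 96.0556]
(-1, -1, 1, -1) [ 0.0567  0.429   0.5149  0.128   0.0082 -0.006 ] 0.030382107817854248 12.115334578600065 [-0.0707 -2.5285 89.5356]
(-1, -1, -1, 1) [-6.0047  0.1276  0.581  -6.4332  0.0732  0.1775] 0.03207441199387551 10.139980885712585 [ 0.0641  0.001  96.5661]
(-1, -1, -1, -1) [-6.0047  0.1276  0.581  -6.4332  0.0732  0.1775] 0.032074413260439916 0.13691583972650223 [ 0.0641  0.001  90.0461]
```

```bash
cat > kin.py <<'E'
from h import *
from scipy.optimize import least_squares
A=lambda ax,a:R.from_rotvec(np.radians(a)*np.array(ax))
z=[0,0,1];y=[0,1,0]
def fk(q,g):
    d1,L1,L2,L3,o0,o1,o2,o3,b0,b1,b2=g
    T=A(z,-q[0]);P=T.apply([o0,b0,d1])
    T=T*A(y,q[1])*A(z,-q[2]);P=P+T.apply([o1,b1,L1])
    T=T*A(y,q[3])*A(z,-q[4]);P=P+T.apply([o2,b2,L2])
    T=T*A(y,q[5])*A(z,-q[6]);P=P+A(z,0).apply((T*A(z,q[6])).apply([o3,0,L3]))
    return P,T*A(z,90)
G0=np.array([.3,.35,.4,.3]+[0]*7)
def fit(D):
    return least_squares(lambda g:np.r_[np.concatenate([fk(q,g)[0]-x for q,x in D]),(g-G0)*np.r_[np.full(4,.004),np.full(7,.01)]],G0)
E
cat > data.py <<'E'
D=[([-64.3374,18.4103,-4.0161,83.1288,1.2923,78.5418,-3.26],[.273,.5893,.2360]),
([-23.8811,8.662,30.0132,110.4229,-4.7711,62.1658,1.7915],[.5185,-.0614,.1184]),
([-27.273,2.9364,28.6822,103.0466,-1.5461,73.8164,-4.2981],[.5256,-.0287,.2241])]
E
python3 - <<'E'
from kin import *
from data import D
w=fit(D);print(w.x,w.fun[:9])
# check against a tilt-free circle: elbow signs
for q,x in D: print(fk(q,w.x)[1].as_euler("xyz",degrees=True))
E
```

```text
[ 0.242   0.4648  0.5102  0.3457  0.0005  0.0016 -0.0009 -0.0011 -0.0149
 -0.0039 -0.0077] [ 0.     -0.     -0.     -0.     -0.0001  0.      0.      0.0001  0.    ]
[-179.9641    0.001   155.1461]
[-179.9795    0.1025   83.71  ]
[179.4424  -0.1223  83.9083]
```

```bash
cat >> kin.py <<'E'
LO=np.array([-163.93,-17.29,-79.2,3.27,-89.18,5.43,-154.24])+3;HI=np.array([163.93,119.83,71.16,140.29,269.18,117.66,154.24])-3
def ik(p,r,g,n=40,seed=0,q0=None,w=1e-4):
    rng=np.random.default_rng(seed);out=[]
    for k in range(n):
        s=rng.uniform(LO,HI) if q0 is None else np.clip(q0,LO,HI)
        ref=s
        def f(q):
            P,T=fk(q,g);return np.r_[(P-p)*10,(T.inv()*r).as_rotvec()*3,(q-ref)*w*(q0 is not None)]
        v=least_squares(f,s,bounds=(LO,HI))
        if np.abs(v.fun[:6]).max()<.01: out.append(v.x)
        if q0 is not None: break
    return np.array(out)
E
python3 - <<'E'
from kin import *
from data import D
g=fit(D).x
for az in(90,70,50,110):
  d=np.array([np.cos(np.radians(az)),np.sin(np.radians(az)),0])
  gp=np.array([.019,-.228,.107])
  for s in(1,-1):
    S=ik(W(*(gp+.005*d)),tool(d,[0,0,s]),g,25)
    S=S[np.argsort(np.abs(S[:,2]))] if len(S) else S
    print(az,s,len(S));print(np.round(S[:5]))
E
```

```text
90 1 7
[[ 52.  55.  -8.  86. -53. 111. 145.]
 [ 57.  56. -14.  85. -49. 108. 143.]
 [ 71.  62. -35.  85. -37. 100. 134.]
 [ 79.  67. -47.  85. -29.  96. 127.]
 [ 80.  68. -48.  85. -27.  95. 126.]]
90 -1 14
[[ 46.  55.   1.  86. -58. 115. -31.]
 [ 46.  55.   1.  86. -58. 115. -31.]
 [ 53.  55.  -8.  86. -53. 110. -35.]
 [ 53.  55.  -9.  86. -52. 110. -35.]
 [ 58.  56. -15.  85. -49. 108. -38.]]
70 1 8
[[ 55.  48.  -3. 101. -66. 101. 151.]
 [ 55.  48.  -3. 101. -66. 101. 151.]
 [ 60.  49.  -9. 101. -63.  98. 150.]
 [ 81.  55. -35. 100. -48.  86. 140.]
 [ 94.  66. -53. 100. -33.  77. 129.]]
70 -1 11
[[ 49.  48.   4. 101. -69. 105. -27.]
 [ 46.  49.   8. 101. -71. 107. -26.]
 [ 41.  49.  14. 101. -74. 110. -25.]
 [ 66.  50. -17. 101. -59.  94. -33.]
 [ 77.  53. -30. 100. -52.  88. -38.]]
50 1 6
[[ 89.  50. -36. 116. -63.  73. 151.]
 [ 90.  50. -37. 116. -63.  72. 151.]
 [ 95.  53. -42. 116. -59.  68. 148.]
 [108.  66. -58. 115. -41.  57. 137.]
 [109.  68. -60. 115. -39.  56. 135.]]
50 -1 19
[[ 52.  42.   5. 117. -83.  96. -21.]
 [ 49.  42.   8. 117. -84.  98. -20.]
 [ 66.  43. -10. 116. -77.  88. -22.]
 [ 81.  46. -27. 116. -69.  78. -26.]
 [ 84.  47. -30. 116. -67.  76. -27.]]
110 1 7
[[ 64.  70. -41.  71. -25. 114. 128.]
 [ 68.  73. -48.  71. -20. 112. 123.]
 [ 68.  74. -49.  71. -19. 112. 123.]
 [ 69.  75. -51.  71. -18. 112. 122.]
 [ 69.  75. -52.  71. -18. 112. 121.]]
110 -1 13
[[ 63.  69. -39.  71. -26. 114. -51.]
 [ 64.  70. -40.  71. -25. 114. -52.]
 [ 64.  70. -41.  71. -25. 114. -52.]
 [ 64.  70. -41.  71. -25. 114. -53.]
 [ 64.  70. -41.  71. -25. 114. -53.]]
```

```bash
cat >> kin.py <<'E'
def track(way,g,q,n=12):
    """follow way=[(p,r),...] with least joint change; print q at waypoints"""
    p0,r0=fk(q,g)
    for p,r in way:
        S=Slerp([0,1],R.concatenate([r0,r]))
        for k in range(1,n+1):
            v=ik(p0+(p-p0)*k/n,S(k/n),g,1,q0=q,w=1e-3)
            if not len(v): print("fail",k/n,np.round(q));break
            q=v[0]
        print(np.round(q)); p0,r0=p,r
    return q
E
python3 - <<'E'
from kin import *
from data import D
g=fit(D).x
q=D[2][0]; dn=tool([0,0,-1],[1,0,0])
for az in(90,75):
  a=np.radians(az);d=np.array([np.cos(a),np.sin(a),0]);h=tool(d,[0,0,-1]);h1=tool(d,[0,0,1])
  gp=np.array([.019,-.223,.107]);
  lift=gp+[0,-.06,.15]
  mid=[(1,0,0)]
  half=tool(d,[d[1],-d[0],0]);
  qq=track([(W(.02,-.2,.3),dn),(W(.02,-.33,.30),dn),(W(*(gp-.12*d+[0,0,.13])),h),(W(*(gp-.12*d)),h),(W(*gp),h),(W(*lift),h),(W(*lift),half),(W(*lift),h1),(W(*(gp+[0,0,.015])),h1)],g,q)
  half2=tool(d,[-d[1],d[0],0]);print(half.as_euler("xyz",degrees=True)[:1])
E
```

```text
[-20.   2.  36.  95.  -1.  83.   9.]
[-10.   8.  42.  90.  -6.  84.  26.]
fail 0.4166666666666667 [ 12.  33.  39.  70. -29. 115.  17.]
[ 12.  33.  39.  70. -29. 115.  17.]
[ 72.  67. -32.  69. -35. 112. -50.]
[ 71.  62. -35.  85. -37. 100. -46.]
[ 75.  52. -38.  80. -43. 110. -57.]
[ 85.  62. -58.  79. -31. 104.  23.]
[ 92.  75. -76.  79. -16.  99. 100.]
[ 90.  83. -70.  85.  -9.  91. 109.]
[-96.6]
[-20.   2.  36.  95.  -1.  83.   9.]
[-10.   8.  42.  90.  -6.  84.  26.]
[ 73.  45. -18.  88. -55. 111. -47.]
[ 71.  56. -16.  86. -50. 106. -38.]
[ 67.  52. -20.  97. -55.  96. -35.]
[ 71.  41. -21.  92. -58. 106. -48.]
[ 80.  45. -34.  92. -52. 101.  38.]
[ 91.  52. -51.  91. -42.  94. 121.]
[ 87.  61. -46.  97. -38.  85. 131.]
[-111.6]<sys>:0: UserWarning: Gimbal lock detected. Setting third angle to zero since it is not possible to uniquely determine all angles.
```

jog_arm(
  motion=[
    [[-0.3,0,-0.1,0,0,0,0],[-0.6,0,-0.2,0,0,0,0],[-0.92,0,-0.3,0,0,0,0]],
  ],
)

```text
time_s: 5.25
tool_pos: [0.5122, -0.1206, 0.2485]
tool_rot: [-180.0, 0.0, 84.0]
force: [-0.4, -0.3, 0.5]
grip_width: 0.087
grasp_force: 0.0
```

jog_arm(
  motion=[
    [[-0.45,0,-0.1,0,0,0,0],[-0.92,0,-0.25,0,0,0,0]],
  ],
)

```text
time_s: 5.45
tool_pos: [0.5022, -0.2121, 0.2731]
tool_rot: [-179.9, -0.0, 84.0]
force: [0.6, -0.2, -0.7]
grip_width: 0.0866
grasp_force: 0.0
```

jog_arm(
  motion=[
    [[-0.45,0,-0.1,0,0,0,0],[-0.8,0,-0.2,0,0,0,0],[-0.92,0,-0.25,0,0,0,0],[-0.92,0,-0.25,0,0,0,0]],
  ],
)

```text
time_s: 5.85
tool_pos: [0.4922, -0.3052, 0.2988]
tool_rot: [180.0, 0.1, 83.7]
force: [0.2, 0.7, -0.3]
grip_width: 0.0872
grasp_force: 0.0
```

```bash
cat >> kin.py <<'E'
a75=np.radians(75);d75=np.array([np.cos(a75),np.sin(a75),0])
H=tool(d75,[0,0,-1]);H1=tool(d75,[0,0,1]);GP=np.array([.019,-.223,.107])
E
python3 - <<'E'
from kin import *
plan(W(*(GP-.13*d75+[0,0,.13])),H)
E
```

```text
t 5.85 q [-8.4892  9.7264 43.0939 89.4393 -6.6254 83.4265 28.6067] F [ 0.2452  0.6721 -0.2931] P [ 0.0222 -0.3463  0.2988] ang 129.2 n 4
[-0.005, -0.092, 0.154, 0.085, 0.112, 0.112]
[-0.083, -0.033, 0.156, 0.085, 0.112, 0.112]
[-0.131, 0.043, 0.116, 0.085, 0.112, 0.112]
[-0.132, 0.112, 0.047, 0.085, 0.112, 0.112]
```

jog_arm(
  motion=[
    [[0,-0.02,0.04,0.021,0.028,0.028,0],[0,-0.05,0.08,0.042,0.056,0.056,0],[0,-0.07,0.12,0.064,0.084,0.084,0],[-0.005,-0.09,0.155,0.085,0.112,0.112,0],[-0.005,-0.09,0.155,0.085,0.112,0.112,0]],
  ],
)

```text
time_s: 6.35
tool_pos: [0.4833, -0.3027, 0.2785]
tool_rot: [-160.4, -16.7, 60.3]
force: [-0.7, 0.2, -1.5]
grip_width: 0.0873
grasp_force: 0.0
```

jog_arm(
  motion=[
    [[-0.02,-0.01,0.04,0.021,0.028,0.028,0],[-0.04,-0.02,0.08,0.042,0.056,0.056,0],[-0.06,-0.03,0.12,0.064,0.084,0.084,0],[-0.08,-0.03,0.155,0.085,0.112,0.112,0],[-0.08,-0.03,0.155,0.085,0.112,0.112,0]],
  ],
)

```text
time_s: 6.85
tool_pos: [0.4757, -0.2999, 0.267]
tool_rot: [-134.9, -23.2, 31.1]
force: [0.0, 0.6, -1.2]
grip_width: 0.087
grasp_force: 0.0
```

```bash
python3 - <<'E'
from kin import *
plan(W(*(GP-.13*d75+[0,0,.13])),H)
E
```

```text
t 6.85 q [ 39.7046  35.8795   9.1264  69.4865 -32.3233 117.2556  -3.7192] F [ 0.018   0.5516 -1.16  ] P [ 0.0052 -0.343   0.267 ] ang 64.6 n 2
[-0.147, 0.044, 0.098, 0.085, 0.112, 0.112]
[-0.141, 0.112, 0.025, 0.085, 0.112, 0.112]
```

```bash
python3 - <<'E'
from kin import *
from data import D
o,p,r=state(); D=D+[(o["qpos"],o["tool_pos"])]
w=fit(D);g=w.x;print(g,np.abs(w.fun[:12]).max())
LO+=0;HI[5]+=2.9
for off,zz in((.13,.13),(.13,.08),(.1,.10),(.13,.2),(.08,.13)):
    print(off,zz);q=o["qpos"];P1=W(*(GP-off*d75+[0,0,zz]))
    S=Slerp([0,1],R.concatenate([r,H]))
    track([(p+(P1-p)*f,S(f)) for f in(.25,.5,.75,1)],g,q,4)
E
```

```text
[ 0.2495  0.4678  0.5127  0.3544 -0.0002  0.0004  0.0005  0.     -0.0163
 -0.0106  0.0003] 1.384229188838848e-05
0.13 0.13
[ 54.  40.  -8.  70. -34. 118. -18.]
[ 60.  43. -10.  74. -42. 118. -28.]
[ 63.  45.  -9.  79. -50. 117. -36.]
[ 66.  45.  -8.  87. -58. 115. -43.]
0.13 0.08
[ 51.  41.  -3.  71. -36. 118. -16.]
[ 56.  44.  -4.  74. -43. 118. -25.]
[ 59.  47.  -3.  80. -51. 117. -31.]
[ 62.  49.  -2.  87. -59. 115. -38.]
0.1 0.1
[ 50.  40.  -2.  71. -37. 118. -16.]
[ 54.  43.  -3.  76. -45. 117. -25.]
[ 57.  45.  -2.  82. -53. 116. -32.]
[ 60.  46.  -1.  90. -61. 114. -38.]
0.13 0.2
[ 58.  40. -15.  69. -32. 118. -22.]
[ 65.  42. -19.  72. -39. 118. -34.]
[ 69.  42. -18.  78. -49. 117. -43.]
[ 73.  41. -17.  86. -58. 115. -51.]
0.08 0.13
[ 51.  39.  -3.  71. -37. 118. -17.]
[ 54.  41.  -4.  76. -45. 117. -26.]
[ 57.  42.  -3.  84. -54. 116. -34.]
[ 59.  42.  -2.  92. -62. 114. -40.]
```

```bash
python3 - <<'E'
from kin import *
from data import D
import kin
o,p,r=state(); g=fit(D+[(o["qpos"],o["tool_pos"])]).x
for az,off,zz in((50,.1,.1),(50,.06,.13),(30,.08,.13)):
    a=np.radians(az);d=np.array([np.cos(a),np.sin(a),0])
    P1=W(*(GP-off*d+[0,-.03,zz]));h=tool(d,[0,0,-1]);S=Slerp([0,1],R.concatenate([r,h]))
    for lim in(112,117):
        HI[5]=lim;print(az,off,zz,lim)
        q=track([(p+(P1-p)*f,S(f)) for f in(.25,.5,.75,1)],g,o["qpos"],4)
        track([(W(*(GP-.10*d75)),H),(W(*GP),H)],g,q)
E
```

```text
50 0.1 0.1 112
[ 68.  39. -24.  76. -31. 110. -24.]
[ 74.  39. -22.  86. -43. 105. -29.]
[ 80.  38. -20.  98. -54. 100. -33.]
[ 85.  36. -18. 111. -65.  95. -35.]
[ 72.  57. -18.  87. -49. 103. -38.]
[ 69.  54. -21.  97. -53.  95. -35.]
50 0.1 0.1 117
[ 46.  37.   8.  77. -44. 116. -13.]
[ 51.  37.  10.  87. -55. 114. -19.]
[ 55.  37.  12.  99. -65. 111. -25.]
[ 58.  35.  13. 112. -75. 108. -29.]
[ 52.  55.   9.  88. -63. 115. -28.]
[ 47.  51.   6.  98. -67. 108. -26.]
50 0.06 0.13 112
[ 67.  39. -25.  76. -32. 110. -25.]
[ 73.  38. -23.  86. -44. 104. -31.]
[ 79.  35. -22.  99. -56.  99. -35.]
[ 83.  32. -20. 113. -68.  93. -37.]
[ 72.  57. -18.  87. -49. 103. -38.]
[ 69.  54. -22.  97. -53.  95. -35.]
50 0.06 0.13 117
[ 46.  37.   8.  77. -44. 116. -14.]
[ 50.  36.   9.  88. -56. 114. -22.]
[ 53.  34.  11. 100. -67. 110. -28.]
[ 55.  31.  12. 115. -78. 105. -33.]
[ 53.  55.   8.  88. -63. 115. -28.]
[ 47.  51.   6.  98. -67. 108. -27.]
30 0.08 0.13 112
[ 66.  35. -18.  81. -37. 108. -21.]
[ 73.  31. -16.  96. -52. 101. -25.]
[ 79.  26. -14. 114. -67.  94. -27.]
[ 84.  20. -13. 132. -83.  89. -28.]
[ 68.  56. -13.  88. -52. 106. -36.]
[ 64.  52. -16.  97. -56.  97. -33.]
30 0.08 0.13 117
[ 46.  34.  11.  82. -47. 114. -13.]
[ 50.  31.  13.  97. -61. 109. -19.]
[ 54.  26.  15. 115. -74. 104. -23.]
[ 68.  20.   3. 133. -86.  93. -28.]
[ 59.  55.  -0.  88. -59. 111. -31.]
[ 54.  51.  -3.  97. -62. 104. -29.]
```

```bash
cat >> kin.py <<'E'
def dz(az): a=np.radians(az); return np.array([np.cos(a),np.sin(a),0])
E
python3 - <<'E'
from kin import *
d=dz(50);plan(W(*(GP-.1*d+[0,-.03,.1])),tool(d,[0,0,-1]))
E
```

```text
t 6.85 q [ 39.7046  35.8795   9.1264  69.4865 -32.3233 117.2556  -3.7192] F [ 0.018   0.5516 -1.16  ] P [ 0.0052 -0.343   0.267 ] ang 82.3 n 2
[-0.264, 0.005, 0.297, 0.061, 0.177, 0.132]
[-0.341, 0.176, 0.104, 0.061, 0.177, 0.132]
```

jog_arm(
  motion=[
    [[-0.05,0,0.06,0.012,0.036,0.026,0],[-0.11,0,0.12,0.024,0.072,0.052,0],[-0.16,0,0.18,0.036,0.108,0.079,0],[-0.21,0,0.24,0.048,0.144,0.105,0],[-0.265,0.005,0.3,0.06,0.177,0.132,0]],
  ],
)

```text
time_s: 7.35
tool_pos: [0.4516, -0.2902, 0.2376]
tool_rot: [-107.6, -19.3, -11.5]
force: [-0.5, -1.4, -0.2]
grip_width: 0.0869
grasp_force: 0.0
```

```bash
python3 - <<'E'
from kin import *
d=dz(50);plan(W(*(GP-.1*d+[0,-.03,.1])),tool(d,[0,0,-1]))
E
```

```text
t 7.35 q [ 50.5053  37.0694  10.673   87.369  -54.8614 114.4282 -19.3716] F [-0.5383 -1.3882 -0.2029] P [-0.0199 -0.3361  0.2376] ang 41.0 n 1
[-0.345, 0.181, 0.103, 0.061, 0.175, 0.132]
```

```bash
python3 - <<'E'
from kin import *
from data import D
o,p,r=state(); g=fit(D+[(o["qpos"],o["tool_pos"])]).x
HI[5]=116.5;HI[6]=153
for az in(60,70):
    d=dz(az);h=tool(d,[0,0,-1]);h1=tool(d,[0,0,1]);hf=tool(d,[d[1],-d[0],0]);hb=tool(d,[-d[1],d[0],0])
    for nm,hm in(("a",hf),("b",hb)):
      for L in ([0,-.06,.15],[0,-.02,.22]):
        print(az,nm,L);lift=GP+L
        track([(W(*(GP-.12*d+[0,0,.1])),h),(W(*(GP-.12*d)),h),(W(*GP),h),(W(*lift),h),(W(*lift),hm),(W(*lift),h1),(W(*(GP+[0,0,.015])),h1)],g,o["qpos"])
E
```

```text
60 a [0, -0.06, 0.15]
[ 56.  39.  12. 104. -70. 113. -31.]
[ 57.  50.  12. 102. -69. 110. -23.]
[ 49.  46.   7. 110. -76. 101. -22.]
[ 51.  34.   9. 105. -76. 108. -38.]
[ 57.  33.   3. 105. -74. 106.  51.]
[ 63.  33.  -4. 105. -71. 103. 140.]
[ 65.  45. -11. 109. -68.  92. 153.]
60 a [0, -0.02, 0.22]
[ 56.  39.  12. 104. -70. 113. -31.]
[ 57.  50.  12. 102. -69. 110. -23.]
[ 49.  46.   7. 110. -76. 101. -22.]
[ 49.  24.   8. 109. -78. 107. -44.]
[ 53.  24.   4. 109. -77. 106.  45.]
[ 57.  24.  -1. 109. -76. 104. 135.]
[ 65.  45. -11. 109. -68.  92. 153.]
60 b [0, -0.06, 0.15]
[ 56.  39.  12. 104. -70. 113. -31.]
[ 57.  50.  12. 102. -69. 110. -23.]
[ 49.  46.   7. 110. -76. 101. -22.]
[ 51.  34.   9. 105. -76. 108. -38.]
[  47.   34.   15.  105.  -78.  111. -127.]
fail 0.3333333333333333 [  45.   34.   16.  106.  -78.  111. -150.]
[  45.   34.   16.  106.  -78.  111. -150.]
fail 0.08333333333333333 [  45.   34.   16.  106.  -78.  111. -150.]
[  45.   34.   16.  106.  -78.  111. -150.]
60 b [0, -0.02, 0.22]
[ 56.  39.  12. 104. -70. 113. -31.]
[ 57.  50.  12. 102. -69. 110. -23.]
[ 4
[... 1051 characters left out ...]
 -40.]
[  46.   39.   14.   97.  -73.  116. -129.]
fail 0.3333333333333333 [  46.   39.   14.   97.  -73.  116. -151.]
[  46.   39.   14.   97.  -73.  116. -151.]
fail 0.08333333333333333 [  46.   39.   14.   97.  -73.  116. -151.]
[  46.   39.   14.   97.  -73.  116. -151.]
70 b [0, -0.02, 0.22]
[ 56.  44.   8.  94. -65. 116. -35.]
[ 56.  54.   8.  91. -63. 113. -27.]
[ 50.  49.   4. 101. -69. 105. -26.]
[ 51.  29.   4. 101. -73. 112. -46.]
[  45.   30.   11.  101.  -74.  114. -135.]
fail 0.25 [  45.   30.   12.  101.  -75.  115. -150.]
[  45.   30.   12.  101.  -75.  115. -150.]
fail 0.08333333333333333 [  45.   30.   12.  101.  -75.  115. -150.]
[  45.   30.   12.  101.  -75.  115. -150.]
```

```bash
cat >> kin.py <<'E'
d65=dz(65);H=tool(d65,[0,0,-1]);H1=tool(d65,[0,0,1])
E
python3 - <<'E'
from kin import *
plan(W(*(GP-.12*d65+[0,0,.08])),H)
E
```

```text
t 7.35 q [ 50.5053  37.0694  10.673   87.369  -54.8614 114.4282 -19.3716] F [-0.5383 -1.3882 -0.2029] P [-0.0199 -0.3361  0.2376] ang 30.9 n 1
[-0.282, 0.407, 0.164, 0.077, 0.093, 0.122]
```

jog_arm(
  motion=[
    [[-0.07,0.1,0.04,0.019,0.023,0.03,0],[-0.14,0.2,0.08,0.038,0.046,0.061,0],[-0.21,0.3,0.12,0.057,0.07,0.091,0],[-0.28,0.405,0.165,0.077,0.093,0.122,0],[-0.28,0.405,0.165,0.077,0.093,0.122,0]],
  ],
)

```text
time_s: 7.85
tool_pos: [0.4387, -0.2832, 0.1844]
tool_rot: [-90.0, 0.4, -31.4]
force: [0.5, 0.3, 0.0]
grip_width: 0.087
grasp_force: 0.0
```

```bash
python3 - <<'E'
from kin import *
o,p,r=state();print(o["qpos"],p)
p_,P,ray,t=look("scene");cv2.imwrite("pics/sc2.png",p_[:,:,::-1])
m=big((P[...,2]>.105)&(P[...,2]<.12)&(p_[...,0]*1.>p_[...,2]+12)&(p_.max(2)<125)); Q=(P[m]-[*PC,0])@Rp.as_matrix()
print("board",rect(Q[:,:2]),np.median(Q[:,2]))
plan(W(*(GP-.12*d65+[0,0,.0])),H,1);plan(W(*GP),H)
E
```

```text
[ 55.4254  44.0537  11.0734  98.8387 -67.396  114.4274 -30.9195] [ 0.4387 -0.2832  0.1844]
board (array([ 0.0173, -0.1826]), array([0.2002, 0.1337]), 0.45054686069488525) 0.11406964617435417
t 7.9 q [ 55.3875  43.942   11.0377  98.5758 -67.4308 114.5059 -30.8518] F [ 0.8009 -0.4939  0.5232] P [-0.0322 -0.3315  0.1866] ang 0.3 n 1
[0.006, 0.796, 0.001, 0.0, 0.001, -0.0]
t 7.9 q [ 55.3875  43.942   11.0377  98.5758 -67.4308 114.5059 -30.8518] F [ 0.8009 -0.4939  0.5232] P [-0.0322 -0.3315  0.1866] ang 0.3 n 2
[0.006, 0.397, 0.6, 0.0, 0.001, -0.0]
[0.004, 0.398, 0.6, 0.0, 0.001, -0.0]
```

View pics/sc2.png

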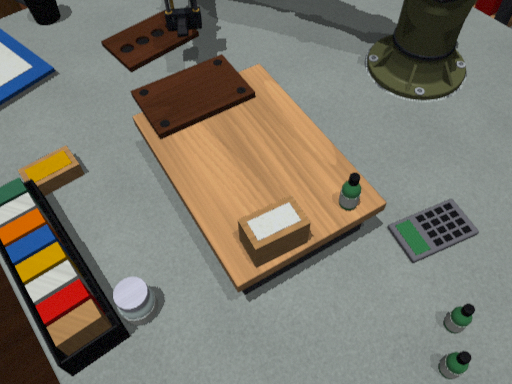

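The board sits square with about 50 mm of overhang, corners at about (133,95), (220,60), (254,95) and (160,132). The bystander board on the counter, from (103,42) to (199,35), lies near the gripper's path, so I'll locate it.

```bash
python3 - <<'E'
from kin import *
p,P,ray,t=look("scene")
xy=onplane(ray,t,.014)
for u,v in((103,42),(170,11),(199,35),(132,68)): print(xy[v,u],toP([*xy[v,u],0])[:2])
from data import D
o,_,_=state();g=fit(D+[(o["qpos"],o["tool_pos"])]).x
pg=W(*GP);
for k in(0,.051+.005,.15,.25,g[3]): print("axis",k,toP(pg-k*Rp.apply(d65))[:2])
E
```

```text
[ 0.535  -0.5175] [ 0.0891 -0.5524]
[ 0.3416 -0.5219] [-0.1026 -0.5789]
[ 0.3373 -0.3935] [-0.1216 -0.4519]
[ 0.5256 -0.3901] [ 0.0651 -0.4268]
axis 0 [ 0.019 -0.223]
axis 0.055999999999999994 [-0.0047 -0.2738]
axis 0.15 [-0.0444 -0.3589]
axis 0.25 [-0.0867 -0.4496]
axis 0.3544269996541337 [-0.1308 -0.5442]
```

jog_arm(
  motion=[
    [[0,0.25,0,0,0,0,0],[0,0.5,0,0,0,0,0],[0,0.7,0,0,0,0,0],[0.005,0.79,0,0,0,0,0],[0.005,0.79,0,0,0,0,0]],
  ],
)

```text
time_s: 8.45
tool_pos: [0.4412, -0.2866, 0.1086]
tool_rot: [-90.1, -0.2, -31.4]
force: [0.8, -0.0, 0.0]
grip_width: 0.0869
grasp_force: 0.0
```

```bash
python3 - <<'E'
from kin import *
plan(W(*GP),H)
E
```

```text
t 8.45 q [ 55.7572  52.0087  10.5557  96.2688 -66.4617 112.1621 -25.0001] F [ 0.796  -0.0016  0.0022] P [-0.0306 -0.3338  0.1086] ang 0.3 n 2
[-0.007, 0.007, 0.607, 0.0, 0.001, 0.001]
[-0.008, 0.007, 0.607, 0.0, 0.001, 0.001]
```

jog_arm(
  motion=[
    [[0,0,0.15,0,0,0,0],[0,0,0.3,0,0,0,0],[0,0,0.45,0,0,0,0],[-0.005,0.005,0.6,0,0,0,0]],
  ],
)

```text
time_s: 8.85
tool_pos: [0.4721, -0.2339, 0.1083]
tool_rot: [-90.0, -0.1, -31.5]
force: [0.3, -0.1, 0.6]
grip_width: 0.087
grasp_force: 0.0
```

jog_arm(
  motion=[
    [[0,0,0.15,0,0,0,0],[0,0,0.3,0,0,0,0],[0,0,0.45,0,0,0,0],[-0.01,0.005,0.6,0,0,0,0],[-0.01,0.005,0.6,0,0,0,0]],
  ],
)

```text
time_s: 9.35
tool_pos: [0.5023, -0.1812, 0.1072]
tool_rot: [-89.9, -0.0, -31.4]
force: [-0.3, 0.2, -0.1]
grip_width: 0.0871
grasp_force: 0.0
```

```bash
python3 - <<'E'
from kin import *
plan(W(*GP),H)
p,P,ray,t=look("side");cv2.imwrite("pics/s3.png",p[:,:,::-1])
p,P,ray,t=look("wrist");cv2.imwrite("pics/w3.png",p[:,:,::-1])
E
```

```text
t 9.35 q [ 48.6895  47.9259   6.3515 105.5353 -72.3942 103.5661 -23.7112] F [-0.3346  0.197  -0.1083] P [ 0.0179 -0.222   0.1072] ang 0.2 n 1
[0.014, 0.002, -0.004, -0.0, 0.001, 0.0]
```

View pics/w3.png

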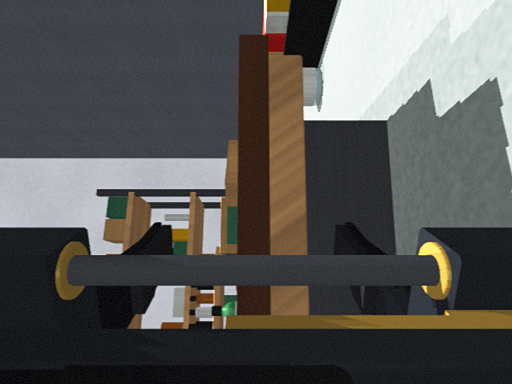

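The wrist view shows the board's edge (columns 239 to 269) centred between the fingers (at about 150 and 360), with the plank beyond at 270 to 305. I'll close the gripper.

jog_arm(
  motion=[
    [[0,0,0,0,0,0,1],[0,0,0,0,0,0,1],[0,0,0,0,0,0,1],[0,0,0,0,0,0,1],[0,0,0,0,0,0,1]],
  ],
  grip_force=45,
)

```text
time_s: 9.95
tool_pos: [0.5015, -0.1843, 0.1068]
tool_rot: [-90.1, -0.0, -31.6]
force: [0.2, -0.1, 0.7]
grip_width: 0.0548
grasp_force: 0.0
```

jog_arm(
  motion=[
    [[0,0,0,0,0,0,1],[0,0,0,0,0,0,1],[0,0,0,0,0,0,1],[0,0,0,0,0,0,1],[0,0,0,0,0,0,1]],
  ],
)

```text
time_s: 10.45
tool_pos: [0.5016, -0.184, 0.1069]
tool_rot: [-90.1, -0.0, -31.5]
force: [0.6, -0.5, 0.1]
grip_width: 0.0148
grasp_force: 0.0
```

jog_arm(
  motion=[
    [[0,0,0,0,0,0,1],[0,0,0,0,0,0,1],[0,0,0,0,0,0,1]],
  ],
)

```text
time_s: 10.75
tool_pos: [0.5016, -0.184, 0.1071]
tool_rot: [-90.0, -0.0, -31.5]
force: [-0.1, -0.5, 0.4]
grip_width: 0.0137
grasp_force: 45.0
```

jog_arm(
  motion=[
    [[0,-0.1,0,0,0,0,1],[0,-0.3,0,0,0,0,1],[0,-0.55,0,0,0,0,1],[0,-0.8,0,0,0,0,1],[0,-1.0,0,0,0,0,1]],
  ],
)

```text
time_s: 11.25
tool_pos: [0.5015, -0.184, 0.208]
tool_rot: [-90.2, -0.1, -31.6]
force: [1.0, 0.2, -3.4]
grip_width: 0.0137
grasp_force: 45.0
```

jog_arm(
  motion=[
    [[0,-0.25,0,0,0,0,1],[0,-0.5,0,0,0,0,1],[0,-0.75,0,0,0,0,1],[0,-0.9,0,0,0,0,1],[0,-0.9,0,0,0,0,1]],
  ],
)

```text
time_s: 11.75
tool_pos: [0.5016, -0.184, 0.2986]
tool_rot: [-90.1, -0.3, -31.6]
force: [0.1, 0.5, -2.9]
grip_width: 0.0139
grasp_force: 45.0
```

```bash
python3 - <<'E'
from kin import *
from data import D
o,p,r=state();print(o["qpos"],toP(p),o["grip_width"],o["grasp_force"],o["force"],o["wrist_torque"])
g=fit(D+[(o["qpos"],o["tool_pos"])]).x
HI[5]=116.5;HI[6]=153
hf=tool(d65,[d65[1],-d65[0],0])
for L in([0,0,0],[0,-.04,0],[0,-.08,0]):
  b=toP(p)+L;print(L);track([(W(*b),H),(W(*b),hf),(W(*b),H1),(W(*(GP+[0,0,.015])),H1)],g,o["qpos"])
a,_,_,_=look("side");c,_,_,_=look("scene");cv2.imwrite("pics/l4.png",np.hstack([a,c])[:,::1,::-1][::1])
cv2.imwrite("pics/l4.png",cv2.resize(np.hstack([a,c])[:,:,::-1],(800,300)))
E
```

```text
[ 48.3457  27.825    7.1513 107.6504 -75.163  108.2051 -41.3489] [ 0.0176 -0.2249  0.2986] 0.013861434420065346 45.00255174469203 [ 0.0793  0.4944 -2.8574] [-1.5571  1.1249 -0.0249]
[0, 0, 0]
[ 48.  28.   7. 108. -75. 108. -42.]
[ 53.  28.   1. 107. -74. 106.  48.]
[ 58.  28.  -5. 107. -72. 104. 137.]
[ 57.  46.  -4. 106. -68.  98. 153.]
[0, -0.04, 0]
[ 50.  31.   8. 103. -74. 111. -42.]
[ 56.  31.   2. 103. -72. 109.  47.]
[ 61.  31.  -5. 103. -70. 106. 136.]
[ 59.  46.  -6. 106. -67.  98. 152.]
[0, -0.08, 0]
[ 52.  34.   9.  98. -74. 114. -44.]
[ 58.  34.   2.  98. -71. 111.  45.]
[ 64.  34.  -6.  98. -69. 108. 134.]
[ 60.  46.  -7. 106. -67.  97. 152.]
```

View pics/l4.png

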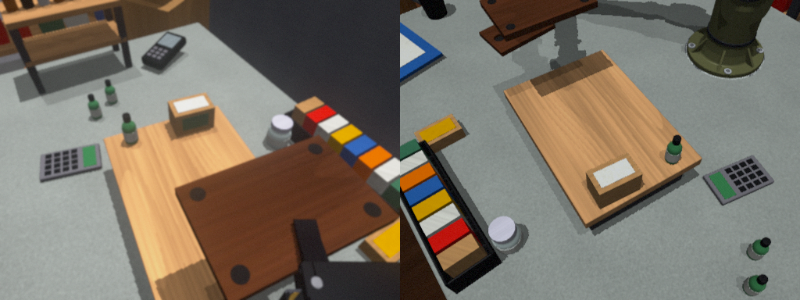

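Both views show the board lifted level, discs still up, clear of the platform and the carton. Next I turn it over about the tool axis.

jog_arm(
  motion=[
    [[0,0,0,0,0,-0.04,1],[0,0,0,0,0,-0.08,1],[0,0,0,0,0,-0.12,1],[0,0,0,0,0,-0.16,1],[0,0,0,0,0,-0.2,1]],
  ],
)

```text
time_s: 12.35
tool_pos: [0.5014, -0.1836, 0.2949]
tool_rot: [-90.1, -36.1, -31.5]
force: [0.1, -0.1, -3.4]
grip_width: 0.014
grasp_force: 45.0
```

jog_arm(
  motion=[
    [[0,0,0,0,0,-0.04,1],[0,0,0,0,0,-0.08,1],[0,0,0,0,0,-0.12,1],[0,0,0,0,0,-0.16,1],[0,0,0,0,0,-0.2,1]],
  ],
)

```text
time_s: 12.85
tool_pos: [0.5013, -0.1836, 0.2948]
tool_rot: [-90.2, -72.1, -31.4]
force: [0.4, -0.4, -2.9]
grip_width: 0.0138
grasp_force: 45.0
```

jog_arm(
  motion=[
    [[0,0,0,0,0,-0.04,1],[0,0,0,0,0,-0.08,1],[0,0,0,0,0,-0.12,1],[0,0,0,0,0,-0.16,1],[0,0,0,0,0,-0.2,1]],
  ],
)

```text
time_s: 13.35
tool_pos: [0.5013, -0.1836, 0.2949]
tool_rot: [90.2, -71.9, 148.3]
force: [0.7, -0.0, -2.0]
grip_width: 0.0138
grasp_force: 45.0
```

jog_arm(
  motion=[
    [[0,0,0,0,0,-0.04,1],[0,0,0,0,0,-0.08,1],[0,0,0,0,0,-0.12,1],[0,0,0,0,0,-0.16,1],[0,0,0,0,0,-0.2,1]],
  ],
)

```text
time_s: 13.85
tool_pos: [0.5013, -0.1836, 0.2949]
tool_rot: [90.1, -35.9, 148.4]
force: [-1.0, 0.1, -2.2]
grip_width: 0.0138
grasp_force: 45.0
```

```bash
python3 - <<'E'
from kin import *
o,p,r=state();print(o["grip_width"],o["grasp_force"],o["wrist_torque"])
plan(W(.018,-.225,.298),H1)
E
```

```text
0.013818296540923881 44.99758722726256 [-1.6231  1.0101 -0.0208]
t 13.85 q [ 56.3178  28.1339  -2.2949 107.4646 -72.607  104.9299 101.7942] F [-1.0485  0.1233 -2.231 ] P [ 0.0172 -0.2245  0.2949] ang 35.9 n 1
[0.011, 0.031, -0.001, -0.0, -0.0, -0.199]
```

jog_arm(
  motion=[
    [[0,0,0,0,0,-0.04,1],[0,0,0,0,0,-0.08,1],[0,0,0,0,0,-0.12,1],[0,0.01,0,0,0,-0.16,1],[0.01,0.03,0,0,0,-0.199,1]],
  ],
)

```text
time_s: 14.35
tool_pos: [0.5021, -0.1841, 0.2978]
tool_rot: [90.0, -0.1, 148.5]
force: [0.6, 0.6, -2.6]
grip_width: 0.0136
grasp_force: 45.0
```

```bash
cat > reach.py <<'E'
from kin import *
from data import D
o,p,r=state();print(o["qpos"],toP(p))
g=fit(D+[(o["qpos"],o["tool_pos"])]).x
HI[5]=116;HI[6]=152
E
python3 - <<'E'
from reach import *
for az in(80,90,100,107,115):
  d=dz(az)
  for pt in((0,-.22,.12),(.03,-.22,.12),(-.06,-.22,.12),(-.06,-.22,.2),(-.1,-.24,.12)):
    S=ik(W(*pt),tool(d,[0,0,1]),g,12,seed=1)
    if len(S): print(az,pt,len(S),np.round(S[np.argmin(np.abs(S-o["qpos"]).max(1))]))
E
```

```text
[ 58.4083  28.0414  -4.8158 107.2263 -72.0492 104.1622 136.9088] [ 0.018  -0.2249  0.2978]
80 (0, -0.22, 0.12) 7 [ 69.  53. -23.  95. -49.  98. 143.]
80 (0.03, -0.22, 0.12) 7 [ 66.  55. -22.  92. -51.  98. 141.]
80 (-0.06, -0.22, 0.12) 7 [ 73.  50. -21. 101. -46.  99. 147.]
80 (-0.06, -0.22, 0.2) 7 [ 72.  41. -20. 103. -51. 104. 143.]
80 (-0.1, -0.24, 0.12) 7 [ 72.  49. -16. 103. -45. 103. 151.]
90 (0, -0.22, 0.12) 6 [ 64.  56. -22.  88. -44. 105. 141.]
90 (0.03, -0.22, 0.12) 6 [ 62.  58. -23.  84. -45. 105. 139.]
90 (-0.06, -0.22, 0.12) 6 [ 70.  54. -25.  95. -40. 104. 143.]
90 (-0.06, -0.22, 0.2) 6 [ 68.  45. -21.  96. -45. 109. 141.]
90 (-0.1, -0.24, 0.12) 6 [ 70.  52. -18.  96. -39. 108. 148.]
100 (0, -0.22, 0.12) 5 [ 60.  60. -23.  81. -39. 111. 139.]
100 (0.03, -0.22, 0.12) 5 [ 59.  62. -24.  76. -40. 111. 136.]
100 (-0.06, -0.22, 0.12) 5 [ 65.  57. -24.  88. -36. 110. 143.]
100 (-0.06, -0.22, 0.2) 5 [ 63.  48. -21.  90. -41. 115. 140.]
100 (-0.1, -0.24, 0.12) 5 [ 70.  56. -26.  90. -31. 111. 143.]
107 (0, -0.22, 0.12) 5 [ 58.  62. -25.  76. -35. 115. 137.]
107 (0.03, -0.22, 0.12) 5 [ 56.  65. -26.  71. -36. 116. 135.]
107 (-0.06, -0.22, 0.12) 5 [ 62.  59. -25.  84. -32. 114. 141.]
107 (-0.06, -0.22, 0.2) 5 [ 69.  54. -35.  85. -32. 115. 133.]
107 (-0.1, -0.24, 0.12) 5 [ 67.  58. -26.  87. -28. 114. 143.]
115 (0, -0.22, 0.12) 5 [ 67.  74. -50.  70. -17. 116. 122.]
115 (0.03, -0.22, 0.12) 5 [ 68.  82. -62.  64. -10. 116. 114.]
115 (-0.06, -0.22, 0.12) 5 [ 67.  65. -39.  79. -21. 116. 133.]
115 (-0.06, -0.22, 0.2) 5 [ 75.  65. -54.  81. -20. 116. 121.]
115 (-0.1, -0.24, 0.12) 5 [ 73.  66. -43.  82. -17. 116. 133.]
```

```bash
python3 - <<'E'
from reach import *
t1=lambda az:tool(dz(az),[0,0,1])
for lim in(115,116.9):
  HI[5]=lim
  for x in(-.03,-.05):
    for az in(105,110):
      print(lim,x,az);track([(W(x,-.24,.18),t1(80)),(W(x,-.23,.14),t1(95)),(W(x,-.225,.14),t1(az)),(W(x,-.222,.107),t1(az))],g,o["qpos"],8)
plan(W(-.04,-.235,.16),t1(85))
E
```

```text
[ 58.4083  28.0414  -4.8158 107.2263 -72.0492 104.1622 136.9088] [ 0.018  -0.2249  0.2978]
115 -0.03 105
[ 58.  44.  -4.  98. -57. 110. 147.]
[ 53.  53.  -7.  88. -48. 115. 148.]
[ 60.  58. -24.  81. -36. 115. 139.]
[ 60.  61. -23.  81. -34. 113. 141.]
115 -0.03 110
[ 58.  44.  -4.  98. -57. 110. 147.]
[ 53.  53.  -7.  88. -48. 115. 148.]
[ 65.  63. -36.  78. -27. 115. 133.]
[ 65.  66. -35.  77. -26. 114. 134.]
115 -0.05 105
[ 59.  43.  -4. 100. -56. 111. 149.]
[ 54.  51.  -6.  90. -47. 115. 149.]
[ 61.  57. -22.  84. -35. 115. 142.]
[ 60.  59. -22.  83. -34. 113. 143.]
115 -0.05 110
[ 59.  43.  -4. 100. -56. 111. 149.]
[ 54.  51.  -6.  90. -47. 115. 149.]
[ 66.  61. -34.  81. -28. 115. 135.]
[ 65.  64. -33.  80. -26. 114. 137.]
116.9 -0.03 105
[ 58.  44.  -4.  98. -57. 110. 147.]
[ 53.  52.  -6.  88. -48. 115. 148.]
[ 56.  57. -17.  81. -39. 117. 143.]
[ 56.  60. -17.  81. -38. 115. 144.]
116.9 -0.03 110
[ 58.  44.  -4.  98. -57. 110. 147.]
[ 53.  52.  -6.  88. -48. 115. 148.]
[ 61.  61. -28.  78. -31. 117. 137.]
[ 60.  63. -28.  77. -30. 115. 138.]
116.9 -0.05 105
[ 59.  43.  -4. 100. -56. 111. 149.]
[ 54.  51.  -6.  90. -47. 115. 150.]
[ 57.  55. -16.  84. -38. 117. 145.]
[ 56.  58. -16.  84. -37. 115. 146.]
116.9 -0.05 110
[ 59.  43.  -4. 100. -56. 111. 149.]
[ 54.  51.  -6.  90. -47. 115. 150.]
[ 61.  59. -26.  81. -31. 117. 139.]
[ 61.  62. -26.  80. -30. 115. 141.]
t 14.35 q [ 58.4083  28.0414  -4.8158 107.2263 -72.0492 104.1622 136.9088] F [ 0.6047  0.6174 -2.5678] P [ 0.018  -0.2249  0.2978] ang 19.9 n 2
[0.241, -0.689, -0.168, -0.0, 0.055, -0.0]
[0.267, -0.689, -0.124, -0.0, 0.055, -0.0]
```

jog_arm(
  motion=[
    [[0.06,-0.17,-0.04,0,0.014,0,1],[0.12,-0.35,-0.09,0,0.028,0,1],[0.18,-0.52,-0.13,0,0.041,0,1],[0.2,-0.69,-0.17,0,0.055,0,1]],
  ],
)

```text
time_s: 14.75
tool_pos: [0.4753, -0.1881, 0.2284]
tool_rot: [90.0, -0.4, 158.4]
force: [1.3, -0.4, -2.4]
grip_width: 0.0138
grasp_force: 45.0
```

```bash
python3 - <<'E'
from reach import *
t1=lambda az:tool(dz(az),[0,0,1])
HI[5]=116.5;HI[6]=153
track([(W(-.025,-.235,.15),t1(90)),(W(-.03,-.225,.14),t1(108)),(W(-.03,-.222,.107),t1(108))],g,o["qpos"],8)
plan(W(-.025,-.235,.15),t1(90))
E
```

```text
[ 57.6317  38.1232  -4.5972 101.2406 -62.7812 108.5681 142.625 ] [-0.0081 -0.232   0.2284]
[ 54.  50.  -5.  90. -51. 114. 147.]
[ 60.  59. -25.  79. -34. 116. 139.]
[ 59.  62. -24.  79. -32. 115. 140.]
t 14.75 q [ 57.6317  38.1232  -4.5972 101.2406 -62.7812 108.5681 142.625 ] F [ 1.2541 -0.4316 -2.4153] P [-0.0081 -0.232   0.2284] ang 15.0 n 1
[0.151, -0.785, -0.073, 0.0, 0.083, -0.002]
```

jog_arm(
  motion=[
    [[0.03,-0.2,-0.02,0,0.02,0,1],[0.07,-0.4,-0.04,0,0.04,0,1],[0.11,-0.6,-0.06,0,0.06,0,1],[0.15,-0.78,-0.07,0,0.083,0,1]],
  ],
)

```text
time_s: 15.15
tool_pos: [0.4586, -0.1893, 0.15]
tool_rot: [89.9, -0.4, 173.4]
force: [-0.2, 0.9, -3.0]
grip_width: 0.0136
grasp_force: 45.0
```

```bash
python3 - <<'E'
from reach import *
plan(W(-.03,-.225,.14),tool(dz(108),[0,0,1]))
E
```

```text
[ 54.6046  50.5442  -5.9512  90.3719 -51.1608 113.4168 146.873 ] [-0.0246 -0.235   0.15  ]
t 15.15 q [ 54.6046  50.5442  -5.9512  90.3719 -51.1608 113.4168 146.873 ] F [-0.2364  0.8666 -2.9623] P [-0.0246 -0.235   0.15  ] ang 18.0 n 1
[0.054, -0.101, 0.1, 0.001, 0.1, -0.002]
```

jog_arm(
  motion=[
    [[0.01,-0.03,0.02,0,0.02,0,1],[0.02,-0.06,0.04,0,0.04,0,1],[0.03,-0.1,0.06,0,0.06,0,1],[0.04,-0.1,0.08,0,0.08,0,1],[0.05,-0.1,0.1,0,0.1,0,1]],
  ],
)

```text
time_s: 15.65
tool_pos: [0.4553, -0.1781, 0.1409]
tool_rot: [89.9, -0.3, -168.5]
force: [0.3, 1.0, -3.8]
grip_width: 0.014
grasp_force: 45.0
```

```bash
python3 - <<'E'
from reach import *
plan(W(-.03,-.225,.112),tool(dz(113),[0,0,1]))
p,P,ray,t=look("scene"); 
m=big((P[...,2]>.12)&(P[...,2]<.17)&(p[...,0]*1.>p[...,2]+8)&(p.max(2)<125)); Q=(P[m]-[*PC,0])@Rp.as_matrix()
print("board",rect(Q[:,:2]));c=np.c_[Q,np.ones(len(Q))]
print("tilt",np.linalg.lstsq(np.c_[Q[:,:2],np.ones(len(Q))],Q[:,2],rcond=None)[0])
a,_,_,_=look("side");cv2.imwrite("pics/l5.png",cv2.resize(np.hstack([a,p])[:,:,::-1],(800,300)))
E
```

```text
[ 58.379   58.7884 -23.0703  79.4006 -34.8546 117.1416 139.2492] [-0.0291 -0.2243  0.1409]
t 15.65 q [ 58.379   58.7884 -23.0703  79.4006 -34.8546 117.1416 139.2492] F [ 0.2553  1.0026 -3.8218] P [-0.0291 -0.2243  0.1409] ang 5.0 n 1
[0.009, -0.289, -0.004, 0.001, 0.027, -0.002]
board (array([-0.0328, -0.2044]), array([0.178 , 0.2014]), 82.51516723632812)
tilt [-0.0128 -0.0148  0.1437]
```

View pics/l5.png

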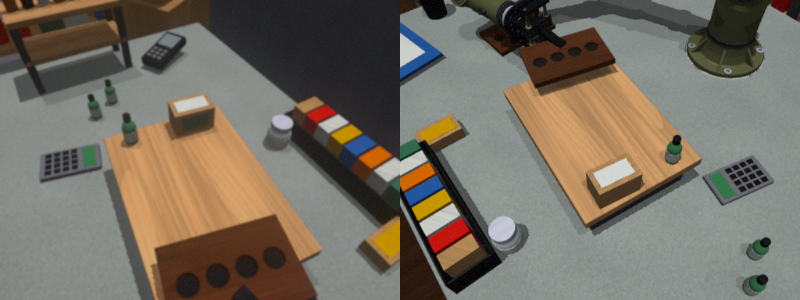

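Both views show the board turned over, with its four pockets up (for example at (240,258) in the left half), and skewed about 7.5°. I'll set it down.

jog_arm(
  motion=[
    [[0,-0.08,0.01,0,0,0,1],[0,-0.16,0.02,0,0,0,1],[0,-0.24,0.02,0,0,0,1],[0,-0.3,0.02,0,0.005,0,1],[0,-0.32,0.02,0,0.01,0,1]],
  ],
)

```text
time_s: 16.25
tool_pos: [0.4548, -0.1767, 0.11]
tool_rot: [89.9, -0.2, -166.8]
force: [-0.2, 1.5, -2.3]
grip_width: 0.0139
grasp_force: 45.0
```

jog_arm(
  motion=[
    [[0,-0.015,0,0,0,0,1],[0,-0.015,0,0,0,0,1]],
  ],
)

```text
time_s: 16.45
tool_pos: [0.4554, -0.1766, 0.1095]
tool_rot: [89.9, -0.1, -166.9]
force: [-0.1, -0.0, -2.9]
grip_width: 0.0137
grasp_force: 45.0
```

jog_arm(
  motion=[
    [[0,-0.015,0,0,0,0,1],[0,-0.02,0,0,0,0,1],[0,-0.02,0,0,0,0,1]],
  ],
)

```text
time_s: 16.75
tool_pos: [0.4552, -0.1768, 0.1077]
tool_rot: [89.9, -0.1, -166.9]
force: [-0.4, -0.3, -2.1]
grip_width: 0.0138
grasp_force: 45.0
```

```bash
python3 - <<'E'
from reach import *
print(o["force"],o["wrist_torque"],o["tool_rot"])
E
```

```text
[ 58.1386  62.4662 -24.1078  77.541  -31.848  116.3258 140.2282] [-0.0293 -0.2231  0.1077]
[-0.426  -0.3378 -2.1357] [-1.7124 -0.4017 -0.0174] [  89.9455   -0.1299 -166.9169]
```

jog_arm(
  motion=[
    [[0,-0.005,0,0,0,0,0.9],[0,-0.005,0,0,0,0,0.6],[0,-0.005,0,0,0,0,0.5],[0,-0.005,0,0,0,0,0.5],[0,-0.005,0,0,0,0,0.5]],
  ],
)

```text
time_s: 17.25
tool_pos: [0.4553, -0.1767, 0.1073]
tool_rot: [89.9, -0.1, -166.9]
force: [0.3, -0.6, 0.4]
grip_width: 0.0377
grasp_force: 0.0
```

jog_arm(
  motion=[
    [[0,0,0,0,0,0,0.5],[0,0,0,0,0,0,0.5]],
  ],
)

```text
time_s: 17.45
tool_pos: [0.4552, -0.1767, 0.1071]
tool_rot: [89.9, -0.1, -166.9]
force: [0.2, -0.3, -0.3]
grip_width: 0.0425
grasp_force: 0.0
```

```bash
python3 - <<'E'
from reach import *
print(o["force"],o["grip_width"])
t1=tool(dz(106),[0,0,1]); 
p,P,ray,t=look("scene"); 
m=big((P[...,2]>.106)&(P[...,2]<.13)&(p[...,0]*1.>p[...,2]+8)&(p.max(2)<125)); Q=(P[m]-[*PC,0])@Rp.as_matrix()
print("board",rect(Q[:,:2]))
print("tilt",np.linalg.lstsq(np.c_[Q[:,:2],np.ones(len(Q))],Q[:,2],rcond=None)[0])
HI[5]=117.4
_,pp,rr=state()
for az2 in(108,90): track([(pp-.05*rr.apply([0,0,1]),tool(dz((108+az2)/2),[0,0,1])),(pp-.1*rr.apply([0,0,1]),tool(dz(az2),[0,0,1]))],g,o["qpos"],6)
E
```

```text
[ 58.1265  62.5277 -24.107   77.5266 -31.8215 116.3093 140.2466] [-0.0294 -0.223   0.1071]
[ 0.1684 -0.2879 -0.2787] 0.042522670357539004
board (array([-0.0309, -0.1814]), array([0.1352, 0.2009]), 84.12277221679688)
tilt [-0.0018 -0.0068  0.1124]
[ 65.  69. -34.  70. -26. 117. 132.]
fail 0.8333333333333334 [ 75.  81. -58.  64. -10. 117. 117.]
[ 75.  81. -58.  64. -10. 117. 117.]
[ 63.  63. -22.  77. -37. 114. 139.]
[ 67.  63. -21.  75. -41. 112. 138.]
```

jog_arm(
  motion=[
    [[0,0,-0.2,0,0,0,0.5],[0,0,-0.4,0,-0.025,0,0.5],[0,0,-0.6,0,-0.05,0,0.5],[0,0,-0.8,0,-0.075,0,0.5],[0,0,-0.9,0,-0.1,0,0.5]],
  ],
)

```text
time_s: 18.0
tool_pos: [0.4758, -0.2664, 0.1066]
tool_rot: [90.1, -0.1, 174.8]
force: [0.2, 0.2, 0.4]
grip_width: 0.0434
grasp_force: 0.0
```

```bash
python3 - <<'E'
from reach import *
d=dz(90);T=tool(d,[-1,0,0]);T2=tool(d,[1,0,0])
Pm=W(-.031,-.31,.122);
HI[6]=151
for t in(T,T2): track([(Pm,t),(W(-.031,-.27,.113),t),(W(-.031,-.195,.113),t)],g,o["qpos"])
plan(Pm,T);plan(Pm,T2)
E
```

```text
[ 68.877   64.1069 -25.8562  74.8703 -37.6649 111.303  135.6554] [ 0.0014 -0.3096  0.1066]
fail 0.5833333333333334 [ 93.  88. -73.  77.  -2. 101. 151.]
[ 93.  88. -73.  77.  -2. 101. 151.]
fail 0.08333333333333333 [ 93.  88. -73.  77.  -2. 101. 151.]
[ 93.  88. -73.  77.  -2. 101. 151.]
fail 0.08333333333333333 [ 93.  88. -73.  77.  -2. 101. 151.]
[ 93.  88. -73.  77.  -2. 101. 151.]
[ 62.  58. -10.  81. -45. 116.  55.]
[ 61.  56. -11.  86. -46. 112.  56.]
[ 58.  53. -13.  94. -48. 106.  58.]
t 18.0 q [ 68.877   64.1069 -25.8562  74.8703 -37.6649 111.303  135.6554] F [0.2141 0.1792 0.4427] P [ 0.0014 -0.3096  0.1066] ang 90.1 n 3
[0.108, 0.051, 0.001, 0.002, -0.002, -0.167]
[0.068, 0.099, 0.0, 0.002, -0.002, -0.167]
[0.01, 0.119, -0.001, 0.002, -0.002, -0.167]
t 18.0 q [ 68.877   64.1069 -25.8562  74.8703 -37.6649 111.303  135.6554] F [0.2141 0.1792 0.4427] P [ 0.0014 -0.3096  0.1066] ang 89.9 n 3
[0.108, 0.051, 0.001, -0.002, -0.002, 0.166]
[0.119, -0.01, 0.001, -0.002, -0.002, 0.166]
[0.099, -0.068, -0.0, -0.002, -0.002, 0.166]
```

jog_arm(
  motion=[
    [[0.03,0.02,0,0,0,0.042,0],[0.05,0.03,0,0,0,0.084,0],[0.08,0.04,0,0,0,0.126,0],[0.11,0.05,0,0,0,0.166,0]],
  ],
)

```text
time_s: 18.4
tool_pos: [0.4645, -0.2635, 0.1121]
tool_rot: [90.0, -30.3, 175.1]
force: [0.3, 0.4, 0.9]
grip_width: 0.0679
grasp_force: 0.0
```

jog_arm(
  motion=[
    [[0.03,0,0,0,0,0.042,0],[0.06,0,0,0,0,0.084,0],[0.09,0,0,0,0,0.126,0],[0.12,-0.01,0,0,0,0.166,0]],
  ],
)

```text
time_s: 18.8
tool_pos: [0.4538, -0.2624, 0.1173]
tool_rot: [90.0, -60.2, 175.1]
force: [0.1, 1.0, 0.9]
grip_width: 0.0861
grasp_force: 0.0
```

jog_arm(
  motion=[
    [[0.02,-0.02,0,0,0,0.042,0],[0.05,-0.03,0,0,0,0.084,0],[0.08,-0.05,0,0,0,0.126,0],[0.1,-0.07,0,0,0,0.166,0],[0.1,-0.07,0,0,0,0.166,0]],
  ],
)

```text
time_s: 19.3
tool_pos: [0.4426, -0.2616, 0.1223]
tool_rot: [87.3, -89.8, 177.8]
force: [0.4, 0.6, 0.1]
grip_width: 0.0871
grasp_force: 0.0
```

```bash
python3 - <<'E'
from reach import *
print(o["grip_width"])
p,P,ray,t=look("scene")
m=big((P[...,2]>.106)&(P[...,2]<.13)&(p[...,0]*1.>p[...,2]+8)&(p.max(2)<125)); Q=(P[m]-[*PC,0])@Rp.as_matrix()
print("board",rect(Q[:,:2]))
plan(W(-.031,-.275,.1135),tool(dz(90),[1,0,0]))
E
```

```text
[ 62.071   58.1438 -11.6998  79.8044 -43.9191 116.4591  54.2642] [-0.0321 -0.3088  0.1223]
0.08713474374658775
board (array([-0.031 , -0.1811]), array([0.1344, 0.2012]), 83.85493469238281)
t 19.35 q [ 62.0716  58.1567 -11.7255  79.7899 -43.9227 116.4481  54.427 ] F [0.1125 0.0096 0.0536] P [-0.0319 -0.3087  0.1223] ang 1.7 n 1
[-0.088, 0.019, 0.336, -0.009, -0.0, 0.002]
```

jog_arm(
  motion=[
    [[-0.04,0.01,0.05,0,0,0,0],[-0.085,0.02,0.1,-0.009,0,0,0],[-0.085,0.02,0.2,-0.009,0,0,0],[-0.085,0.02,0.28,-0.009,0,0,0],[-0.085,0.02,0.335,-0.009,0,0,0]],
  ],
)

```text
time_s: 19.85
tool_pos: [0.4478, -0.2271, 0.114]
tool_rot: [72.7, -89.8, -169.2]
force: [-0.0, 0.8, -0.2]
grip_width: 0.0868
grasp_force: 0.0
```

jog_arm(
  motion=[
    [[0,0,0.08,0,0,0,0],[0,0,0.16,0,0,0,0],[0,0,0.24,0,0,0,0],[0,0,0.32,0,0,0,0],[0,0,0.4,0,0,0,0]],
  ],
)

```text
time_s: 20.35
tool_pos: [0.4522, -0.1881, 0.1139]
tool_rot: [86.1, -89.8, 177.4]
force: [0.9, -2.8, 0.1]
grip_width: 0.0871
grasp_force: 0.9
```

```bash
cat > bd.py <<'E'
from reach import *
def bd():
    p,P,ray,t=look("scene")
    m=big((P[...,2]>.106)&(P[...,2]<.13)&(p[...,0]*1.>p[...,2]+8)&(p.max(2)<125)); Q=(P[m]-[*PC,0])@Rp.as_matrix()
    print("board",rect(Q[:,:2]),"z",np.median(Q[:,2]),"F",o["force"]); return p
E
python3 - <<'E'
from bd import *
bd();plan(W(-.031,-.192,.1135),tool(dz(90),[1,0,0]))
E
```

```text
[ 60.3985  54.445  -13.2195  89.8358 -46.0859 108.9351  56.883 ] [-0.031  -0.2347  0.1139]
board (array([-0.0381, -0.1558]), array([0.1357, 0.2015]), 89.9759521484375) z 0.11409589298322398 F [ 0.9207 -2.8337  0.0965]
t 20.4 q [ 60.3456  54.4289 -13.2908  89.9409 -46.0798 108.8993  56.8874] F [ 0.5608  0.6851 -0.6094] P [-0.0311 -0.2332  0.114 ] ang 0.3 n 1
[-0.006, 0.003, 0.412, -0.001, -0.0, 0.001]
```

Squared to 0°. I'll push about 43 mm further.

jog_arm(
  motion=[
    [[0,0,0.09,0,0,0,0],[0,0,0.18,0,0,0,0],[0,0,0.27,0,0,0,0],[0,0,0.35,0,0,0,0],[0,0,0.43,0,0,0,0]],
  ],
)

```text
time_s: 20.9
tool_pos: [0.4572, -0.1452, 0.1139]
tool_rot: [79.8, -89.8, -176.3]
force: [-0.7, -3.3, 1.7]
grip_width: 0.0871
grasp_force: 1.3
```

jog_arm(
  motion=[
    [[0,0,0,0,0,0,0],[0,0,-0.2,0,0,0,0],[0,0,-0.5,0,0,0,0],[0,0,-0.8,0,0,0,0],[0,0,-0.8,0,0,0,0]],
  ],
)

```text
time_s: 21.4
tool_pos: [0.4474, -0.2292, 0.1124]
tool_rot: [141.5, -89.7, 121.7]
force: [0.1, -0.8, -0.5]
grip_width: 0.0868
grasp_force: 0.0
```

```bash
python3 - <<'E'
from bd import *
p=bd();cv2.imwrite("pics/f6.png",p[:,:,::-1])
p,P,ray,t=look("scene");z=P[...,2];k=big((z>.15)&(z<.17)&(p[...,0]>90)); print("carton top",rect(P[k][:,:2]))
E
```

```text
[ 61.7118  56.4858 -12.1665  85.0158 -45.0909 112.081   55.85  ] [-0.0311 -0.276   0.1124]
board (array([-0.0383, -0.1097]), array([0.1322, 0.2014]), 89.92393493652344) z 0.11410749157778605 F [ 0.0551 -0.7616 -0.4838]
carton top (array([0.582 , 0.1981]), array([0.056 , 0.0903]), 80.87386322021484)
```

View pics/f6.png

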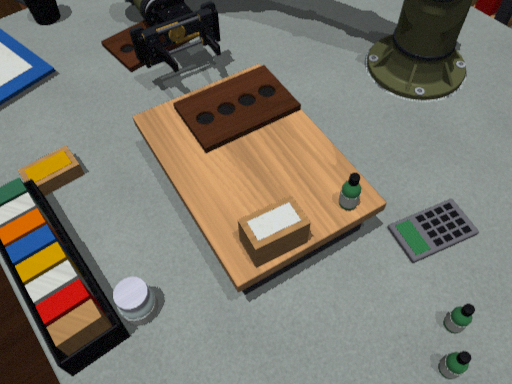

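The board is pockets up, square and clear of the open end, with pockets at (205,117), (226,108), (247,99) and (267,90). However, its short side is nearly flush with the plank's robot-side edge. I'll hook two pockets with the fingers and drag it about 38 mm inward in +x. First I'll find the pockets and turn the tool down.

```bash
python3 - <<'E'
from bd import *
p,P,ray,t=look("scene")
m=big((P[...,2]>.1)&(P[...,2]<.13)&(p[...,0]*1.>p[...,2]+8)&(p.max(2)<125)).astype(np.uint8)
m=cv2.morphologyEx(m,cv2.MORPH_CLOSE,np.ones((9,9)))
V=p.max(2); print(np.median(V[m>0]))
k=((V<np.median(V[m>0])*.6)&(cv2.erode(m,np.ones((9,9)))>0)).astype(np.uint8)
n,l,s,c=cv2.connectedComponentsWithStats(k)
xy=onplane(ray,t,.108)
for i in range(1,n):
    if s[i,4]>30: print(s[i,4],c[i],toP([*xy[l==i].mean(0),0])[:2],toP([*rect(xy[l==i])[0],0])[:2],rect(xy[l==i])[1])
dn=tool([0,0,-1],[1,0,0])
HI[5]=117.3
tilt=lambda a:tool([0,np.cos(np.radians(a)),-np.sin(np.radians(a))],[1,0,0])
for L in([-.031,-.3,.25],[-.031,-.24,.24]):
    track([(W(L[0],-.285,.17),tilt(15)),(W(*L),tilt(45)),(W(L[0],L[1]+.05,L[2]),tilt(70)),(W(-.04,-.11,.22),dn),(W(-.04,-.11,.123),dn)],g,o["qpos"],8)
plan(W(-.031,-.29,.20),tilt(35))
E
```

```text
[ 61.5824  56.4274 -12.3556  85.2965 -45.1355 112.0051  55.8727] [-0.031  -0.2723  0.1131]
76.0
155 [266.3226  90.4194] [-0.1069 -0.1148] [-0.1064 -0.1151] [0.0301 0.0307]
159 [246.2075  99.2893] [-0.0621 -0.1146] [-0.0615 -0.1144] [0.0292 0.0305]
167 [225.8862 108.3174] [-0.018  -0.1142] [-0.0179 -0.1138] [0.0288 0.03  ]
174 [204.6609 117.431 ] [ 0.0264 -0.1145] [ 0.0267 -0.1145] [0.0275 0.0317]
[ 60.  43. -10.  88. -42. 108.  52.]
[ 55.  22.  -8.  89. -30. 100.  43.]
[ 45.   6. -12.  99. -17.  85.  29.]
[ 32.  -3. -27. 109.  -2.  74.  -0.]
[ 32.   2. -27. 116.   1.  62.  -3.]
[ 60.  43. -10.  88. -42. 108.  52.]
[ 53.  18. -10.  96. -32.  95.  41.]
[ 43.   3. -16. 103. -18.  82.  25.]
[ 33.  -3. -27. 109.  -2.  74.  -0.]
[ 32.   2. -28. 116.   1.  62.  -3.]
t 21.55 q [ 61.5397  56.4082 -12.4042  85.3607 -45.1439 112.0076  55.8714] F [-0.4958  0.5136 -0.6814] P [-0.0309 -0.2714  0.1135] ang 35.1 n 1
[0.865, 0.002, -0.185, -0.0, -0.195, 0.001]
```

jog_arm(
  motion=[
    [[0.15,0,-0.1,0,-0.02,0,0.3],[0.35,0,-0.15,0,-0.06,0,0.6],[0.55,0,-0.18,0,-0.1,0,0.66],[0.75,0,-0.18,0,-0.145,0,0.66],[0.865,0,-0.185,0,-0.19,0,0.66]],
  ],
)

```text
time_s: 22.05
tool_pos: [0.4459, -0.2431, 0.2017]
tool_rot: [179.4, -55.5, 84.0]
force: [0.8, -0.3, -0.7]
grip_width: 0.0551
grasp_force: 0.0
```

```bash
python3 - <<'E'
from bd import *
plan(W(-.040,-.114,.20),tool([0,0,-1],[1,0,0]))
E
```

```text
[ 56.5157  29.5462  -8.4767  90.3224 -35.0975 100.5074  47.7425] [-0.0309 -0.29    0.2017]
t 22.05 q [ 56.5157  29.5462  -8.4767  90.3224 -35.0975 100.5074  47.7425] F [ 0.7858 -0.3183 -0.6531] P [-0.0309 -0.29    0.2017] ang 55.5 n 2
[0.492, -0.043, 0.73, 0.001, -0.154, 0.001]
[0.775, -0.044, 0.417, 0.001, -0.154, 0.001]
```

jog_arm(
  motion=[
    [[0.1,0,0.13,0,-0.03,0,0.66],[0.2,0,0.28,0,-0.06,0,0.66],[0.3,-0.02,0.43,0,-0.095,0,0.66],[0.4,-0.03,0.58,0,-0.125,0,0.66],[0.49,-0.04,0.73,0,-0.154,0,0.66]],
  ],
)

```text
time_s: 22.55
tool_pos: [0.4513, -0.1534, 0.1998]
tool_rot: [179.7, -27.9, 83.8]
force: [-0.7, 0.8, 0.3]
grip_width: 0.0299
grasp_force: 0.0
```

jog_arm(
  motion=[
    [[0.15,0,0.08,0,-0.03,0,0.66],[0.3,-0.02,0.16,0,-0.06,0,0.66],[0.5,-0.03,0.25,0,-0.095,0,0.66],[0.65,-0.04,0.34,0,-0.125,0,0.66],[0.775,-0.045,0.415,0,-0.154,0,0.66]],
  ],
)

```text
time_s: 23.05
tool_pos: [0.4563, -0.0654, 0.1996]
tool_rot: [179.7, -0.1, 83.7]
force: [0.2, 0.1, -0.5]
grip_width: 0.0297
grasp_force: 0.0
```

```bash
python3 - <<'E'
from bd import *
print(o["grip_width"])
plan(W(-.040,-.114,.14),tool([0,0,-1],[1,0,0]))
E
```

```text
[ 30.3071  -2.8591 -24.4376 111.0846  -1.3721  71.2544   0.0341] [-0.0411 -0.1122  0.1996]
0.029669315534035522
t 23.05 q [ 30.3071  -2.8591 -24.4376 111.0846  -1.3721  71.2544   0.0341] F [ 0.1992  0.0662 -0.5384] P [-0.0411 -0.1122  0.1996] ang 0.4 n 1
[-0.019, 0.008, 0.596, 0.001, -0.001, 0.002]
```

jog_arm(
  motion=[
    [[-0.01,0,0.2,0,0,0,0.66],[-0.02,0.01,0.4,0,0,0,0.66],[-0.02,0.01,0.55,0,0,0.002,0.66],[-0.02,0.01,0.6,0,0,0.002,0.66],[-0.02,0.01,0.6,0,0,0.002,0.66]],
  ],
)

```text
time_s: 23.55
tool_pos: [0.457, -0.0688, 0.1387]
tool_rot: [179.9, -0.4, 83.2]
force: [0.1, -0.7, -0.7]
grip_width: 0.0295
grasp_force: 0.0
```

```bash
python3 - <<'E'
from bd import *
plan(W(-.040,-.114,.123),tool([0,0,-1],[1,0,0]))
p,_,_,_=look("wrist");cv2.imwrite("pics/w7.png",p[:,:,::-1])
E
```

```text
[ 30.1922   0.7815 -24.6156 115.1547  -0.0732  64.0525  -1.1681] [-0.04   -0.1156  0.1387]
t 23.55 q [ 30.1922   0.7815 -24.6156 115.1547  -0.0732  64.0525  -1.1681] F [ 0.0621 -0.6644 -0.6867] P [-0.04   -0.1156  0.1387] ang 0.4 n 1
[0.015, -0.0, 0.157, 0.0, -0.002, -0.001]
```

View pics/w7.png

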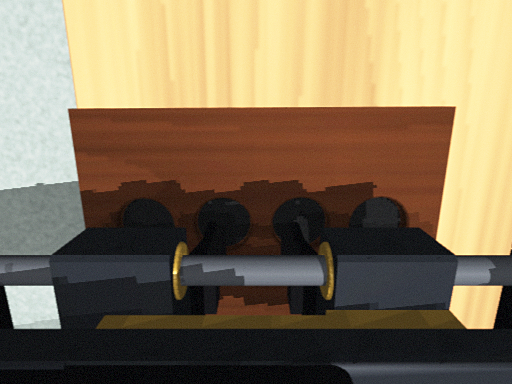

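The wrist view shows the fingertips at about (215,225) and (298,225), over the two middle pockets at (223,220) and (299,220). I'll lower them in.

jog_arm(
  motion=[
    [[0.01,0,0.05,0,0,0,0.66],[0.015,0,0.1,0,0,0,0.66],[0.015,0,0.13,0,0,0,0.66],[0.015,0,0.145,0,0,0,0.66],[0.015,0,0.145,0,0,0,0.66]],
  ],
)

```text
time_s: 24.1
tool_pos: [0.4586, -0.068, 0.1251]
tool_rot: [179.8, -0.4, 83.1]
force: [-0.6, 1.4, -1.0]
grip_width: 0.0295
grasp_force: 0.5
```

jog_arm(
  motion=[
    [[0,0,0.015,0,0,0,0.66],[0,0.08,0.015,0,0,0,0.66],[0,0.16,0.015,0,0,0,0.66],[0,0.24,0.015,0,0,0,0.66],[0,0.32,0.015,0,0,0,0.66]],
  ],
)

```text
time_s: 24.6
tool_pos: [0.4907, -0.0723, 0.1235]
tool_rot: [179.8, -0.4, 83.1]
force: [-1.4, 0.0, 0.0]
grip_width: 0.0294
grasp_force: 0.6
```

```bash
python3 - <<'E'
from bd import *
bd();print(toP(o["tool_pos"]),o["grip_width"])
E
```

```text
[ 29.2739   6.056  -24.8181 111.9145   2.4377  62.4288  -3.4398] [-0.0061 -0.1152  0.1235]
board (array([-0.0151, -0.1108]), array([0.2006, 0.1315]), 2.9768128395080566) z 0.11409716389780794 F [-1.3649  0.0003  0.0342]
[-0.0061 -0.1152  0.1235] 0.029366962437470882
```

jog_arm(
  motion=[
    [[0,0.06,0,0,0,0,0.66],[0,0.12,0,0,0,0,0.66],[0,0.18,0,0,0,0,0.66],[0,0.18,0,0,0,0,0.66],[0,0.15,0,0,0,0,0.66]],
  ],
)

```text
time_s: 25.15
tool_pos: [0.5058, -0.0739, 0.124]
tool_rot: [179.7, -0.4, 83.1]
force: [-0.1, -0.6, 0.5]
grip_width: 0.0295
grasp_force: 0.0
```

jog_arm(
  motion=[
    [[0,0,-0.1,0,0,0,0.66],[0,0,-0.3,0,0,0,0.66],[0,0,-0.6,0,0,0,0.66],[0,0,-1.0,0,0,0,0.66]],
  ],
)

```text
time_s: 25.55
tool_pos: [0.5035, -0.0744, 0.2244]
tool_rot: [179.9, -0.4, 83.1]
force: [1.8, -0.6, -0.1]
grip_width: 0.0298
grasp_force: 0.0
```

jog_arm(
  motion=[
    [[-0.3,0,-0.3,0,0,0,0.66],[-0.7,0,-0.6,0,0,0,0.66],[-1.0,0,-0.8,0,0,0,0.66],[-1.0,0,-0.8,0,0,0,0.66]],
  ],
)

```text
time_s: 25.95
tool_pos: [0.4923, -0.1804, 0.3074]
tool_rot: [179.4, -0.1, 82.6]
force: [0.1, 0.4, 0.6]
grip_width: 0.0297
grasp_force: 0.0
```

```bash
python3 - <<'E'
from bd import *
p=bd();cv2.imwrite("pics/f8.png",p[:,:,::-1])
p,P,ray,t=look("scene");z=P[...,2]
m=big((z>.09)&(z<.13)&(p[...,0]*1.>p[...,2]+12));r=rect(P[m][:,:2]);print("plat",r,toP([*r[0],0]))
k=big((z>.15)&(z<.17)&(p[...,0]>90)); print("carton top",rect(P[k][:,:2]))
E
```

```text
[ 35.784    1.9352 -18.8169  94.3019   0.3901  83.312    9.5697] [ 0.0079 -0.2223  0.3074]
board (array([ 0.0036, -0.1127]), array([0.2008, 0.1329]), 3.784454107284546) z 0.11407466342975103 F [0.1107 0.3715 0.6417]
plat (array([0.5082, 0.0415]), array([0.4031, 0.2807]), 83.39884948730469) [-0.0018 -0.0002  0.    ]
carton top (array([0.582 , 0.1981]), array([0.0562, 0.0903]), 80.95387268066406)
```

View pics/f8.png

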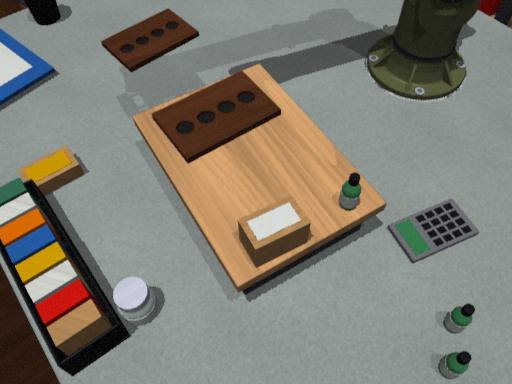

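The board lies flat with pockets up at (185,127) to (247,97). It is wholly on the plank, 3.8° off square, and the carton hasn't moved, so I'll hand it in.

```bash
python3 -c "
from cell import env
print(env.sign_off())"
```

```text
the job is handed in; nothing more can be done
None
```

The board was slid out by about 50 mm and turned over, and it now lies flat with its pockets up, wholly on the platform and about 4° off square; the carton did not move, and I handed the job in at about 26 s.

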